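# Fetch the parts basket out of the rinse tank with the hook rod

## Task

Take the hook rod from its stand, feel for the basket's orange stirrup down in the narrow steel tank, hook it and lift the parts basket out, and gently set it down flat in the green drip tray; then unhook the rod and hang it back in its stand. Touch the basket only with the rod, never push or pull it hard with the hook (the stirrup is clamped and must not be forced; stay well under 1 kg of force), and do not disturb the other things on the bench.

Things in the scene. Friction and masses are not known exactly. Their poses are not given: they have to be found in the camera images.
- hook_rod: Hook rod hanging upright in the stand, 0.12 kg. Origin: lowest point of the hook, on the shaft's axis; z up the 6 mm round shaft. The J, of 6 mm bar, runs 14 mm along the rod's +x (axis to axis), then turns up; tip top 14 mm, inner floor of the J 6 mm above the origin; 8 mm clear between shaft and tip.
- rod_handle (a point): grip point, 125 mm above the rod's origin, on a square wooden handle 18 x 18 mm with sides along the rod's x and y, reaching from 89 to 149 mm above the origin
- rod_flange (a point): centre of the underside of the rod's flange (30 x 30 x 4 mm), 85 mm above the rod's origin
- stand: Fixed rod stand, dark wood; origin on the bench at the resting rod's centre line, z up. A level steel fork, 44 mm wide, 6 mm thick, carries the flange; its slot along x, 12 mm wide, is open to -x, where it ends 28 mm out plus flared guides to 41 mm; closed 20 mm beyond the origin. A post 40 mm wide stands at x 43 to 57 mm. Foot 110 x 90 x 8 mm.
- stand_seat (a point): point of the stand 110 mm above the bench (top of fork and post) where the centre of the flange's underside rests, shaft in the slot, hook about toward the stand's +y. The rod slides out toward -x once raised a few mm, and comes back the same way.
- tank: Fixed narrow steel tank, open on top; origin at the centre of its underside, z up. Inside 60 mm (x) by 140 mm (y), walls 5 mm, rim 125 mm above the bench. At each end wall (y) a notched ledge 16 mm deep, top 58 mm above the bench, carries one end of the basket's bar between cheeks 7 mm high, with 3.5 mm of play each side in x.
- basket: Blue basket of brass parts, 0.36 to 0.5 kg, loose on the ledges, its y along the tank's; origin at the centre of its underside (12 mm above the bench there), z up. Tub 36 (x) x 64 (y) x 28 mm. The hook must not press it with more than 10 N. Lifted by an off-centre stirrup it swings under the hook (centre of mass 12 mm up), tilted up to 22 degrees, and lands on its lower edge: let the hook give way sideways.
- basket_bar (a point): middle of the basket's 8 x 8 mm bar, 136 mm long in y, 50 mm above the basket's origin; 2 mm of play to each end wall; it begins to slide at 1 to 3 N. On it the orange stirrup and its black clamp block (14 mm long in y, top 7 mm above the bar's axis) are clamped anywhere from y = -27 to +27 mm: not reported, to be found by feel.
- stirrup_mid (a point): point 32 mm above basket_bar, where the stirrup's crossing wire (along x, 4 mm thick; legs 20 mm apart inside) WOULD be if clamped in the middle: it is really up to 27 mm off in y. A hook lowered over the bar beyond that range and pushed along the bar, tip first, J between block and wire, slips its tip under the wire until the shaft meets it.
- tray: Fixed green drip tray, origin at the centre of its underside; 90 (x) x 150 (y) x 14 mm outside, walls and floor 4 mm.
- dye_bottle: bystander: small amber bottle with black dropper cap, 33 x 34 x 102 mm, origin under its centre
- solder_spool: bystander: white reel lying flat, 55 x 55 x 28 mm, origin under its centre
- tape_roll: bystander: roll of masking tape lying flat, 100 x 98 x 25 mm, origin under its centre
- parts_box: bystander: clear hinged box, 69 x 72 x 35 mm, origin under its centre
Things that resemble listed ones, but are neither listed nor needed, are in the scene too. What is shaped like the hook_rod but purple is not meant.

How it is judged:
On the way, in this order (a step that is already met when the one before it is completed fails the run):
1. the basket hangs on the hook, clear above the tank's rim (z of basket in the frame of tank above 0.125 m and contact force between hook_rod and basket above 1 N), for 0.2 s.
2. the basket stands flat in the drip tray and the hook is free of it (x of basket in the frame of tray between -0.03 and 0.03 m and y of basket in the frame of tray between -0.045 and 0.045 m and z of basket in the frame of tray below 0.008 m and angle between basket's own z axis and vertical below 0.06 rad and contact force between hook_rod and basket below 0.1 N and linear speed of basket below 0.02 m/s), for 0.2 s.
At the end, for the whole second after the job is handed in: The basket stands flat (tilt under 0.06 rad) and still inside the drip tray, its underside less than 8 mm above the tray's underside; the rod hangs upright (within 0.08 rad) and still in the stand, its flange on the fork within 14 mm of its seat (x of basket in the frame of tray between -0.03 and 0.03 m and y of basket in the frame of tray between -0.045 and 0.045 m and z of basket in the frame of tray below 0.008 m and angle between basket's own z axis and vertical below 0.06 rad and linear speed of each of basket, hook_rod below 0.02 m/s and horizontal distance between rod_flange and stand_seat below 0.014 m and z of rod_flange in the frame of stand between 0.107 and 0.114 m and angle between hook_rod's own z axis and vertical below 0.08 rad); the robot touches nothing.
It fails at once if the hook rod presses on the basket or its stirrup with more than 10 N (contact force between hook_rod and basket above 10 N).
It fails at once if the robot itself touches the basket (contact force between any of the fingers, the arm and basket above 0.3 N).
It fails at once if the basket is dropped or banged into the tray (over 35 N) (contact force between basket and tray above 35 N).
It fails at once if a bystander is moved more than 20 mm (distance of any of dye_bottle, solder_spool, tape_roll, parts_box from where it was at the start of the episode above 0.02 m).
It also fails if it takes over 72 s, if anything falls off the work surface, if the arm or the gripper's body presses on something with over 40 N, if the wrist force passes 120 N, or if a joint passes its speed limit or range.

## Robot

A 6-joint arm with a two-finger parallel gripper is mounted at the origin on the work surface; the furniture and walls round the work are solid. World frame = base frame: x ahead of the robot, y to its left, z up, the work surface at z = 0. Lengths are in m, angles in rad, forces in N, time in s.
With the tool pointing down it reaches from about 0.35 to 0.775 m from the base axis. Payload 7.3 kg.
Tool frame: the origin (TCP) lies at the very end of the fingers, on their centre line; the grasp point (between the pads) lies 19 mm behind it; z points along the fingers, y is the direction in which the jaws open and shut (so a half turn about z gives the same grasp; the last joint's range is limited). The gripper opens to 92 mm and grips with 3 to 60 N. Pads are 19 mm wide; open, the fingers measure 130 mm over their backs; the gripper's body (75 mm by 190 mm) begins 47 mm behind the grasp point.
Start: joints at [-1.467, 0.342, 1.524, -0, 1.275, -0.146], TCP at [0.13, -0.509, 0.227] pointing down, gripper open.
Joint ranges: [-2.53, 2.53], [-0.77, 2.02], [0.04, 2.7], [-1, 4.14], [0.28, 2.66], [-3.11, 3.11]. Speed limits (rad/s): [2.57, 2.57, 3.14, 3.14, 3.14, 3.14].

## Interface

Orientations are given as [roll, pitch, yaw] about the fixed x, y, z axes, in that order (R = Rz(yaw) Ry(pitch) Rx(roll)).
In Python, from cell import robot gives the robot as it stands.
- The arm moves only by the shell command python3 -m pendant 'ROWS' [OPENING] [FORCE]. ROWS is JSON, a list of rows, each a list of 2 entries, a list of its own where there are three numbers: the shift along the tool's x, y, z in mm, then the turn about the tool's z in degrees. In form: [[[x, y, z], turn], ...]. A call has 1 to 10 rows; each row is the pose to reach, as a shift and turn from the pose measured when the call began, along the tool's axes at that moment; what a row does not reach only later rows make up. A row lasts 1/12 s, in which the tool goes at most 41.7 mm and 7.16 degrees, less where a joint would pass 70% of its speed; a pose out of reach is approached as far as the arm can. A call with a gripper value outside its range is refused whole. OPENING is the opening, from 0 (shut) to 1 (fully open), set as the call begins (- or left out, the last holds). The fingers move at their own pace and stop on an object; FORCE is the grip in N (left out, the last holds). Time passes only in rows, so rows that repeat a pose let the fingers close. It gives the time, the measured TCP pose, the force and the opening at its end, in the units of the state.
- robot.observe(): the state, without advancing time (a new reading comes with each control period).
- robot.read_camera(name): name is "side" or "top"; returns the picture (480x640x3 uint8, red, green, blue); there is no depth.
- robot.calibration(name): a dict with "vfov" (degrees; the focal length in pixels is half the picture's height over the tangent of half this angle, whatever the lens; pixels are square), "cx", "cy" (the principal point, pixels), "rvec" (rotation vector, rad) and "tvec" (3), from world to camera coordinates, as OpenCV has them. Camera axes: x right, y down, z forward; pixel columns grow to the right and rows downward; lengths in m; the calibration is good to about 2 mm. A picture is of the moment at which its call begins. calibration takes no time and is no camera call.
- robot.hand_in(): hands the job in, once; it reports no verdict.
Trained networks look in the newest picture that a camera, given by its name, has taken for a name from the list of things; names that differ only in an ending like _2 or _b are one class to them, and where a whole thing is asked for, a point or a joint stands for the part that bears it (a point fixed in the world has none). Each returns a list of dicts, best first, with "p" (0 to 1); they miss things now and then, are a little off and sometimes report something else, mostly with a low value. They report only what shows in the picture. A call takes as long as a camera call. They do not tell look-alikes from the thing itself.
- robot.find_in(camera, query): "xy" ([column, row] as shares, 0 to 1, of the picture: columns of its width, rows of its height, amid what is visible of it).
The state is a dict: "time": time; "qpos": joint angles; "qvel": joint speeds; "joint_efforts": joint torques, N m; "tool_pos": TCP position; "tool_rot": TCP orientation; "contact_force": force on the tool from outside, world axes, zero at the start; "torque": the same for the moment, N m; "opening": finger opening in m.
Only numpy, scipy, OpenCV 4.12 (cv2) and the standard library are available. Lean on these libraries where they do the work, as an engineer would, in place of code of your own. Each camera call takes 0.05 s, during which the arm holds its last target.

## Working session

There is one attempt and no reset: what is moved stays moved. The work goes in short steps, Python scripts to look and compute and a shell command to move; the robot and the scene stay as the last step left them, time stands still between calls to the robot, and variables do not carry over. Pictures are saved under pics/ and viewed, and the job is handed in when it is done.

```bash
ls; mkdir -p pics; cat > h.py <<'E'
import numpy as np, cv2
from cell import robot
from scipy.spatial.transform import Rotation as R
def cal(n):
    c=robot.calibration(n); f=240/np.tan(np.radians(c['vfov'])/2)
    K=np.array([[f,0,c['cx']],[0,f,c['cy']],[0,0,1]]); 
    return K,np.array(c['rvec'],float),np.array(c['tvec'],float)
def proj(n,P):
    K,r,t=cal(n); return cv2.projectPoints(np.array(P,float).reshape(-1,1,3),r,t,K,None)[0].reshape(-1,2)
def ray(n,uv):
    K,r,t=cal(n); Rm=cv2.Rodrigues(r)[0]; d=Rm.T@np.linalg.inv(K)@np.array([uv[0],uv[1],1.]); return -Rm.T@t,d
def atz(n,uv,z):
    c,d=ray(n,uv); return c+d*(z-c[2])/d[2]
def snap(n,fn):
    im=robot.read_camera(n); cv2.imwrite(fn,im[:,:,::-1]); return im
def crop(im,x0,y0,x1,y1,fn,s=4):
    cv2.imwrite(fn,cv2.resize(np.ascontiguousarray(im[y0:y1,x0:x1,::-1]),None,fx=s,fy=s,interpolation=cv2.INTER_CUBIC))
E
python3 - <<'E'
from h import *
for n in ['top','side']:
    snap(n,f'pics/{n}0.png'); c,d=ray(n,(320,240)); print(n,robot.calibration(n),c,d)
    for q in ['hook_rod','rod_handle','stand','tank','basket','basket_bar','tray','dye_bottle','solder_spool','tape_roll','parts_box']:
        print(n,q,[(round(float(e['p']),2),round(e['xy'][0]*640),round(e['xy'][1]*480)) for e in robot.find_in(n,q)][:4])
print(robot.observe())
E
```

```text
pics
top {'vfov': 46.84260704151873, 'cx': 321.34993242061415, 'cy': 246.56149499817315, 'rvec': array([ 2.14637034, -2.12281295,  0.20093432]), 'tvec': array([0.01706056, 0.52373396, 1.24296959])} [0.29768165 0.03663866 1.31514447] [ 0.18682603 -0.00812689 -0.98243381]
top hook_rod [(0.74, 416, 246), (0.67, 358, 299)]
top rod_handle [(0.92, 360, 300), (0.63, 407, 247), (0.56, 414, 243)]
top stand [(0.86, 405, 245)]
top tank [(0.56, 311, 234)]
top basket [(0.96, 315, 242), (0.61, 415, 243)]
top basket_bar [(0.88, 313, 242)]
top tray [(0.66, 212, 254)]
top dye_bottle [(0.63, 223, 169)]
top solder_spool [(0.85, 279, 168)]
top tape_roll [(0.72, 365, 160)]
top parts_box [(0.79, 434, 178), (0.25, 313, 243)]
side {'vfov': 46.97329123143884, 'cx': 308.0990337893075, 'cy': 239.45266537338406, 'rvec': array([ 1.13687852, -2.35944397,  0.98058618]), 'tvec': array([0.33162566, 0.35517099, 0.96830851])} [-0.14414542  0.52651829  0.93581194] [ 0.54809095 -0.45320217 -0.70332736]
side hook_rod [(0.73, 361, 279), (0.61, 376, 191)]
side rod_handle [(0.88, 368, 282), (0.78, 376, 194), (0.4, 281, 207)
[... 344 characters left out ...]
203)]
side parts_box [(0.67, 348, 182)]
{'time': 1.2, 'qpos': array([-1.46701720e+00,  3.41991484e-01,  1.52409554e+00,  1.22384057e-05,
        1.27538861e+00, -1.45992212e-01]), 'qvel': array([ 0.00078226, -0.00103347,  0.00180939,  0.00025444,  0.00104954,
        0.00174236]), 'joint_efforts': array([ 5.28172914e-04, -4.31138313e+01, -2.44482762e+01,  7.19965249e-02,
        4.86018683e-02, -2.48773409e-05]), 'tool_pos': array([ 0.12980257, -0.50872652,  0.22674649]), 'tool_rot': array([3.14147518e+00, 5.43884605e-06, 2.49767779e-01]), 'contact_force': array([-0.23982997,  0.8613612 ,  0.15987546]), 'torque': array([-0.03618934,  0.03784953, -0.02255966]), 'opening': 0.09188158880366758}
```

View pics/top0.png

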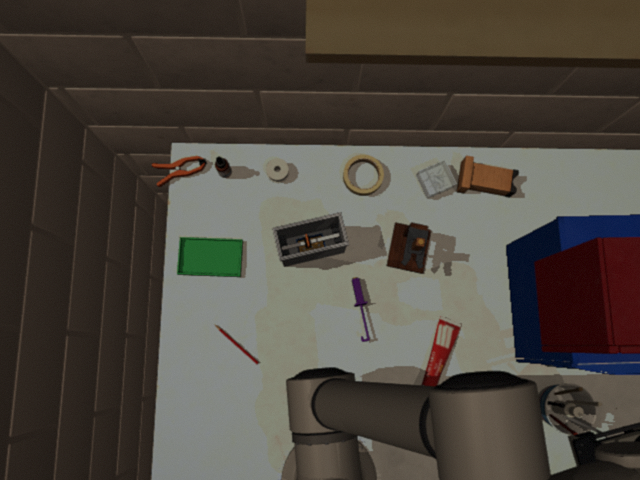

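View pics/side0.png

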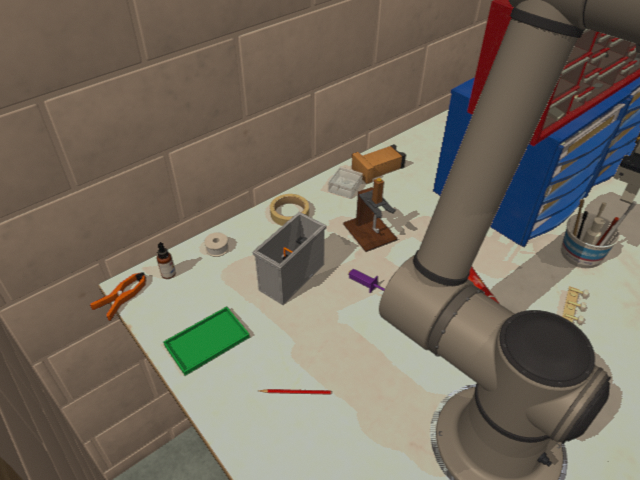

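```bash
python3 - <<'E'
from h import *
im=cv2.imread('pics/top0.png')[:,:,::-1]; crop(im,180,180,450,360,'pics/tc.png',2.9)
im=cv2.imread('pics/side0.png')[:,:,::-1]; crop(im,190,170,420,340,'pics/sc.png',3.4)
E
```

```text
(no output)
```

View pics/tc.png

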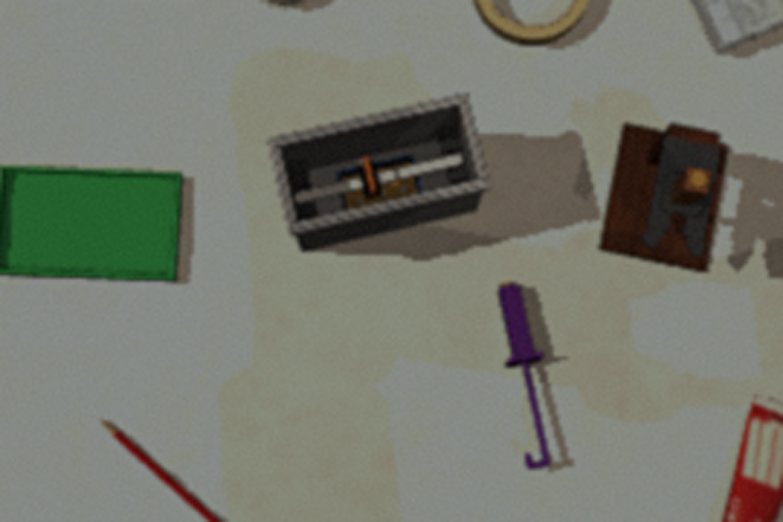

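View pics/sc.png

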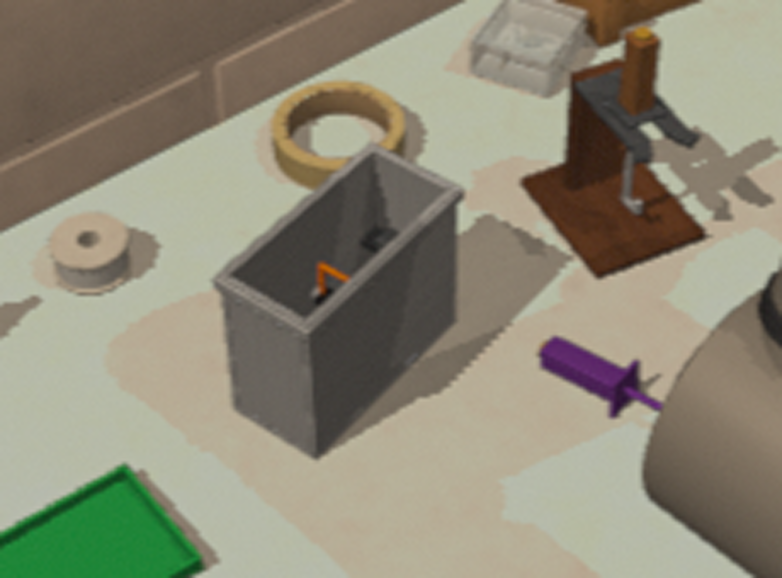

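The two rod look-alikes are the purple one lying at (362,310) top / (365,282) side, and the wooden-handled one hanging in the stand at (416,243) top / (376,192) side. The one in the stand fits because it hangs upright and isn't purple. The tank is at (311,240) and the tray at (211,257) in the top view.

```bash
python3 - <<'E'
from h import *
im=cv2.imread('pics/top0.png')[:,:,::-1]; 
im=np.clip(im.astype(float)*1.6,0,255).astype(np.uint8)
crop(im,265,200,365,275,'pics/tank_t.png',8); crop(im,375,210,475,285,'pics/stand_t.png',8)
im=cv2.imread('pics/side0.png')[:,:,::-1]; crop(im,245,205,345,280+30,'pics/tank_s.png',5.6); crop(im,335,170,435,260,'pics/stand_s.png',6.6)
E
```

```text
(no output)
```

View pics/tank_t.png

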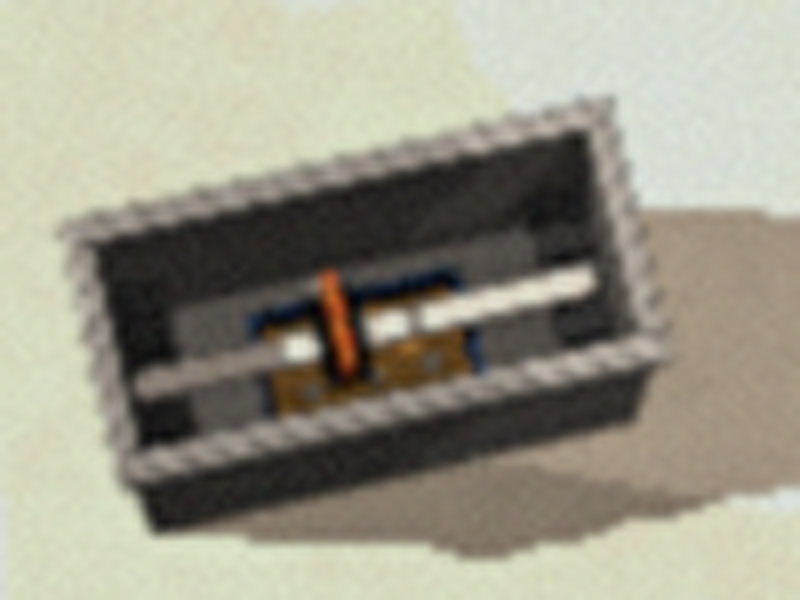

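View pics/stand_t.png

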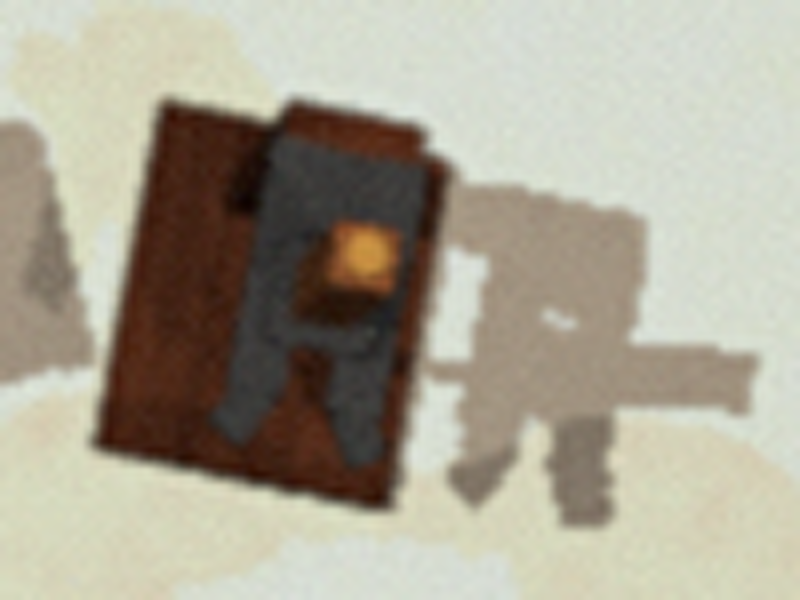

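View pics/tank_s.png

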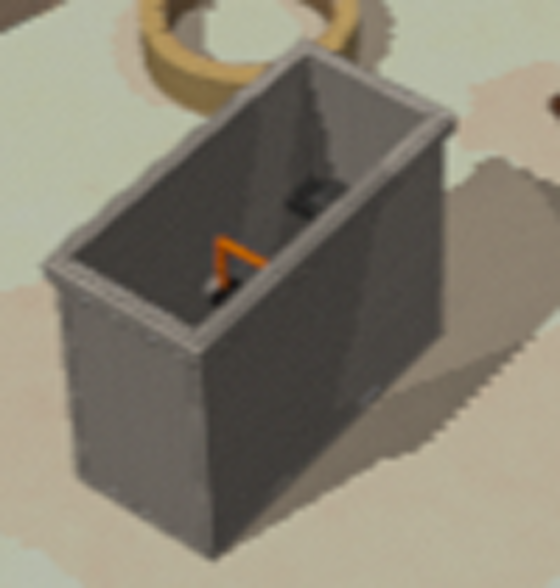

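View pics/stand_s.png

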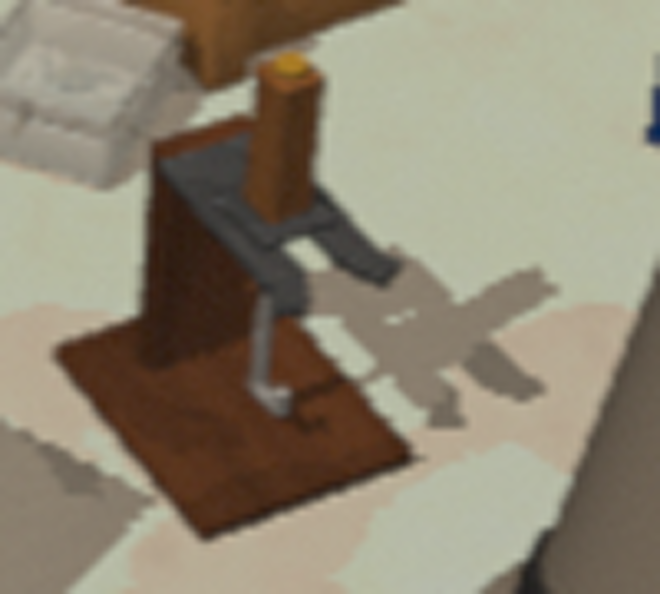

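```bash
cat >> h.py <<'E'
from scipy.optimize import least_squares
def fit(obs,x0):
    # obs: list (cam, local xyz, uv) ; pose x,y,yaw
    def w(p,L): 
        c,s=np.cos(p[2]),np.sin(p[2]); return [p[0]+c*L[0]-s*L[1],p[1]+s*L[0]+c*L[1],L[2]]
    def f(p): return np.concatenate([proj(n,w(p,L))[0]-uv for n,L,uv in obs])
    r=least_squares(f,x0,loss='soft_l1'); return r.x, r.fun.reshape(-1,2).round(1)
def cu(ox,oy,s,u,v): return np.array([(u+.5)/s-.5+ox,(v+.5)/s-.5+oy])
E
cat > fits.py <<'E'
from h import *
T=lambda u,v: cu(265,200,8,u,v); S=lambda u,v: cu(245,205,5.6,u,v)
b=[]
obs=[('top',(.03,.07,.125),T(99,242)),('top',(.03,-.07,.125),T(588,132)),('top',(-.03,-.07,.125),T(640,338)),('top',(-.03,.07,.125),T(132,455)),
('top',(-.035,.075,0),T(155,532)),('top',(-.035,-.075,0),T(638,418)),
('side',(-.03,.07,.125),S(195,333)),('side',(.03,.07,.125),S(76,264)),('side',(.03,-.07,.125),S(312,56)),('side',(-.03,-.07,.125),S(425,122)),
('side',(-.035,.075,0),S(212,558)),('side',(.035,.075,0),S(80,476)),('side',(-.035,-.075,0),S(441,335))]
p,r=fit(obs,[.55,.05,.2]); print('tank',p,np.degrees(p[2]));print(r.tolist())
ptank=p
for n in ['top','side']:
    q,r=fit([o for o in obs if o[0]==n],p); print(n,q)
T=lambda u,v: cu(375,210,8,u,v); S=lambda u,v: cu(335,170,6.6,u,v)
obs=[('top',(.057,.02,.110),T(290,102)),('top',(.057,-.02,.110),T(425,130)),('side',(.057,.02,.11),S(155,150)),('side',(.057,-.02,.11),S(250,118)),
('top',(0,0,.174),T(368,255)),('side',(0,0,.174),S(291,72)),]
p,r=fit(obs,[.55,-.15,-.2]); print('stand',p,np.degrees(p[2]));print(r.tolist())
foot=[('top',T(160,100)),('top',T(97,448)),('top',T(393,508)),('side',S(55,352)),('side',S(207,538)),('side',S(412,458))]
c,s=np.cos(p[2]),np.sin(p[2])
for n,uv in foot:
    w=atz(n,uv,.008)-[p[0],p[1],0]; print(n,(c*w[0]+s*w[1]).round(4),(-s*w[0]+c*w[1]).round(4))
E
python3 fits.py; python3 - <<'E'
from h import *
im=cv2.imread('pics/top0.png')[:,:,::-1]; 
im=np.clip(im.astype(float)*1.6,0,255).astype(np.uint8)
crop(im,165,225,265,290,'pics/tray_t.png',8)
im=cv2.imread('pics/side0.png')[:,:,::-1]; crop(im,155,300,255,380,'pics/tray_s.png',6)
E
```

```text
tank [0.53294968 0.04819733 0.2417049 ] 13.848670822569733
[[-0.9, 0.1], [0.1, -0.3], [-0.0, 0.0], [0.9, -0.2], [-0.5, 0.9], [-0.0, 1.1], [0.2, -0.8], [-1.0, -1.5], [-0.7, -0.7], [1.0, -1.1], [0.1, 1.0], [-0.7, 0.5], [0.8, 0.1]]
top [0.53343929 0.04799878 0.24064616]
side [0.53200366 0.04874076 0.24252074]
stand [ 0.51034507 -0.18275729 -0.21472163] -12.302643014710986
[[-0.1, -0.3], [0.6, 0.1], [-0.9, -1.1], [-0.5, -1.1], [-0.6, 1.8], [0.9, 0.5]]
top 0.0743 0.0455
top -0.034 0.0426
top -0.0319 -0.0471
side 0.0714 0.0459
side -0.0377 0.0441
side -0.0358 -0.0426
```

View pics/tray_t.png

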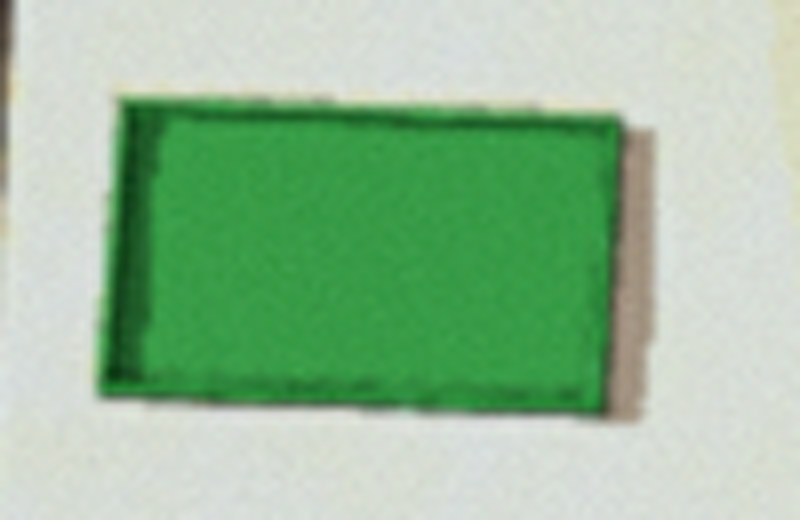

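View pics/tray_s.png

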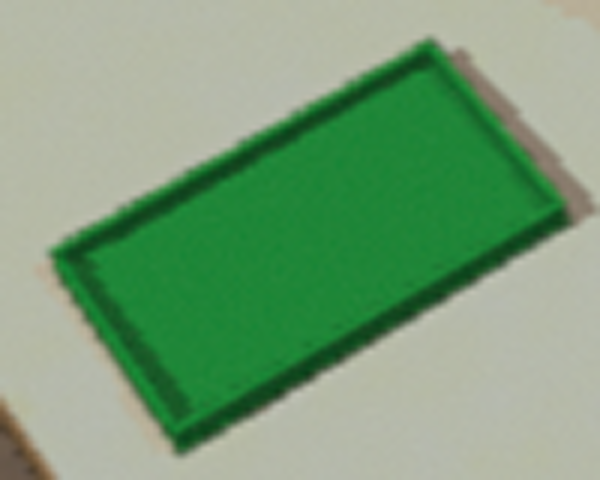

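```bash
cat > fits2.py <<'E'
from h import *
T=lambda u,v: cu(375,210,8,u,v); S=lambda u,v: cu(335,170,6.6,u,v)
base=[('top',(.057,.02,.110),T(290,102)),('top',(.057,-.02,.110),T(425,130)),('side',(.057,.02,.11),S(155,150)),('side',(.057,-.02,.11),S(250,118)),]
best=None
for fx in np.arange(.012,.026,.001):
    F=[('top',(fx+.055,.045,.008),T(160,100)),('top',(fx-.055,.045,.008),T(97,448)),('top',(fx-.055,-.045,.008),T(393,508)),
    ('side',(fx+.055,.045,.008),S(55,352)),('side',(fx-.055,.045,.008),S(207,538)),('side',(fx-.055,-.045,.008),S(412,458))]
    p,r=fit(base+F,[.51,-.18,-.2]); e=(r**2).sum()
    if best is None or e<best[0]: best=(e,fx,p,r)
print('stand',best[1],best[2],np.degrees(best[2][2]),best[3].tolist())
p=best[2]
def tri(a,b):
    A=[];B=[]
    c1,d1=ray('top',a);c2,d2=ray('side',b); M=np.c_[d1,-d2]; s=np.linalg.lstsq(M,c2-c1,rcond=None)[0]
    return (c1+s[0]*d1+c2+s[1]*d2)/2, np.linalg.norm(c1+s[0]*d1-c2-s[1]*d2)
print('handle top',tri(T(368,255),S(291,72)), atz('top',T(368,255),.174),atz('side',S(291,72),.174))
w=lambda L:[p[0]+np.cos(p[2])*L[0]-np.sin(p[2])*L[1],p[1]+np.sin(p[2])*L[0]+np.cos(p[2])*L[1],L[2]]
# overlay
for n,f,o,s,out in [('top','pics/top0.png',(375,210),8,'ov_st.png'),('side','pics/side0.png',(335,170),6.6,'ov_ss.png')]:
    im=cv2.imread(f)[:,:,::-1]; crop(im,o[0],o[1],o[0]+100,o[1]+(75 if n=='top' else 90),'pics/'+out,s); im=cv2.imread('pics/'+out)
    im=np.clip(im*1.5,0,255).astype(np.uint8)
    for poly in [[(.057,.02,.11),(.057,-.02,.11),(.043,-.02,.11),(.043,.02,.11)],[(.043,.022,.11),(-.028,.022,.11),(-.028,-.022,.11),(.043,-.022,.11)],[(.02,.006,.11),(-.028,.006,.11),(-.028,-.006,.11),(.02,-.006,.11)],
      [(.009,.009,.174),(-.009,.009,.174),(-.009,-.009,.174),(.009,-.009,.174)],[(.015,.015,.114),(-.015,.015,.114),(-.015,-.015,.114),(.015,-.015,.114)]]:
        q=proj(n,[w(L) for L in poly]); q=((q-np.array(o)+.5)*s-.5).astype(int); cv2.polylines(im,[q.reshape(-1,1,2)],True,(0,255,0),1)
    cv2.imwrite('pics/'+out,im)
T=lambda u,v: cu(165,225,8,u,v); S=lambda u,v: cu(155,300,6,u,v)
obs=[('top',(.045,.075,.014),T(118,97)),('top',(.045,-.075,.014),T(624,118)),('top',(-.045,-.075,.014),T(608,412)),('top',(-.045,.075,.014),T(100,395)),
('side',(.045,.075,.014),S(50,248)),('side',(.045,-.075,.014),S(432,38)),('side',(-.045,-.075,.014),S(568,208)),('side',(-.045,.075,.014),S(180,435))]
pt,r=fit(obs,[.5,.25,0]); print('tray',pt,np.degrees(pt[2]),r.tolist())
T=lambda u,v: cu(265,200,8,u,v); S=lambda u,v: cu(245,205,5.6,u,v)
pk=[.5329,.0482,.2417]; c,s=np.cos(pk[2]),np.sin(pk[2])
def loc(P): d=np.array(P)-[pk[0],pk[1],0]; return np.array([c*d[0]+s*d[1],-s*d[0]+c*d[1],d[2]]).round(4)
print('wire mid',loc(atz('top',T(341,323),.096)),'wire side end',loc(atz('side',S(220,238),.096)))
print('bar ends',loc(atz('top',T(137,385),.066)),loc(atz('top',T(594,280),.066)))
E
python3 fits2.py
```

```text
Traceback (most recent call last):
  File "fits2.py", line 8, in <module>
    p,r=fit(base+F,[.51,-.18,-.2]); e=(r**2).sum()
        ~~~^^^^^^^^^^^^^^^^^^^^^^^
  File "h.py", line 24, in fit
    r=least_squares(f,x0,loss='soft_l1'); return r.x, r.fun.reshape(-1,2).round(1)
  File "h.py", line 23, in f
    def f(p): return np.concatenate([proj(n,w(p,L))[0]-uv for n,L,uv in obs])
                                     ~~~~^^^^^^^^^^
  File "h.py", line 9, in proj
    K,r,t=cal(n); return cv2.projectPoints(np.array(P,float).reshape(-1,1,3),r,t,K,None)[0].reshape(-1,2)
          ~~~^^^
  File "h.py", line 5, in cal
    c=robot.calibration(n); f=240/np.tan(np.radians(c['vfov'])/2)
ValueError: time passes only in moves, steps and waits
```

```bash
ls pics
```

```text
sc.png
side0.png
stand_s.png
stand_t.png
tank_s.png
tank_t.png
tc.png
top0.png
tray_s.png
tray_t.png
```

Too many calibration calls; I'll cache them.

```bash
sed -i 's/^def cal(n):/import functools\n@functools.lru_cache(None)\ndef cal(n):/' h.py; python3 fits2.py
```

```text
stand 0.02200000000000001 [ 0.50855363 -0.18338051 -0.19276953] -11.044880549849589 [[-0.4, 0.5], [0.4, 0.6], [-0.5, -0.5], [-0.3, -0.8], [-0.1, -0.0], [-0.4, 0.6], [-0.3, 0.7], [-0.5, -0.8], [-0.2, -0.7], [0.9, -1.1]]
handle top (array([ 0.51465454, -0.18445606,  0.17181502]), np.float64(5.634852644402792e-05)) [ 0.51421907 -0.18405243  0.174     ] [ 0.51279141 -0.18240404  0.174     ]
tray [ 0.5019722   0.28705241 -0.02299577] -1.3175606022491158 [[0.2, 0.1], [-0.1, -0.3], [-0.3, 0.4], [-0.5, 0.4], [-0.2, 0.1], [0.4, -0.6], [0.7, -1.2], [-0.7, 0.1]]
wire mid [-0.0018  0.0077  0.096 ] wire side end [0.0114 0.0084 0.096 ]
bar ends [-0.0005  0.0676  0.066 ] [-0.0004 -0.0669  0.066 ]
```

```bash
python3 -c "from h import *;print(robot.observe()['time'])"
```

```text
1.2
```

View pics/ov_st.png

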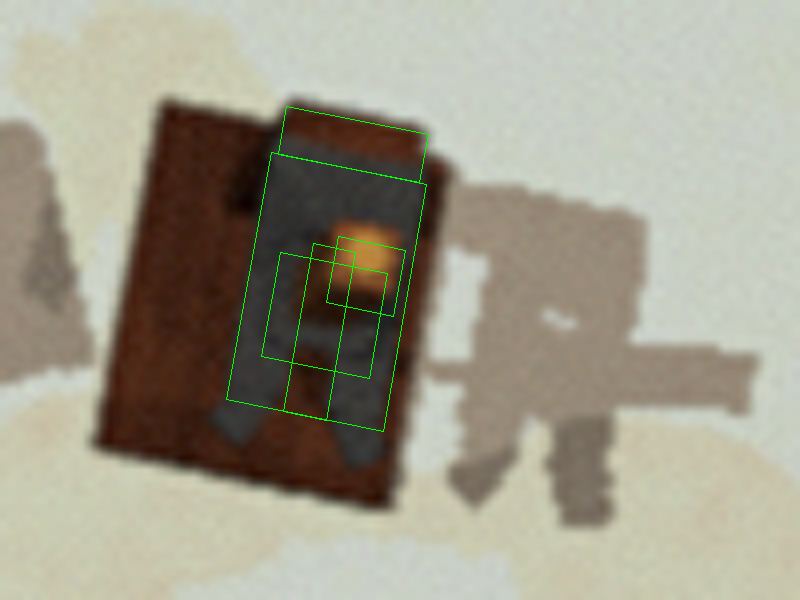

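View pics/ov_ss.png

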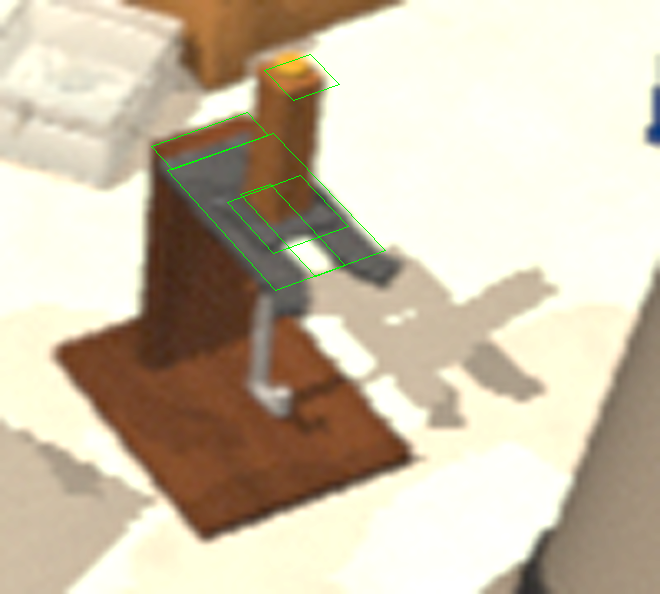

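```bash
python3 - <<'E'
from h import *
for uv in [(525,242),(437,190)]: print(atz('side',uv,0).round(3))
for uv in [(515,360),(508,243)]: print(atz('top',uv,0).round(3),atz('top',uv,.2).round(3))
# tool-frame shift
o=robot.observe(); Rm=R.from_euler('xyz',o['tool_rot']).as_matrix()
for P in [(.37,-.27,.24),(.5137,-.1835,.24)]: print((Rm.T@(np.array(P)-o['tool_pos'])*1000).round(1))
E
```

```text
[ 0.273 -0.454  0.   ]
[ 0.537 -0.436 -0.   ]
[ 0.268 -0.433  0.   ] [ 0.273 -0.361  0.2  ]
[ 0.546 -0.43   0.   ] [ 0.508 -0.359  0.2  ]
[ 291.8 -171.9  -13.3]
[ 452.4 -220.2  -13.3]
```

```bash
cat > w.py <<'E'
import sys
from h import *
# usage: w.py x y z [yawdeg] ... prints tool-frame shift
o=robot.observe(); Rm=R.from_euler('xyz',o['tool_rot']).as_matrix(); y0=np.degrees(o['tool_rot'][2])
print('t',round(o['time'],2),'tcp',o['tool_pos'].round(4),'rot',np.degrees(o['tool_rot']).round(2),'F',o['contact_force'].round(2),'M',o['torque'].round(2),'open',round(o['opening'],4))
for a in sys.argv[1:]:
    v=[float(s) for s in a.split(',')]
    print(a,(Rm.T@(np.array(v[:3])-o['tool_pos'])*1000).round(1), 'turn',round((y0-v[3]+180)%360-180,2) if len(v)>3 else '')
E
python3 w.py .16,-.345,.235,3 .27,-.255,.235,-11 .5137,-.1835,.235,-11
```

```text
t 1.2 tcp [ 0.1298 -0.5087  0.2267] rot [179.99   0.    14.31] F [-0.24  0.86  0.16] M [-0.04  0.04 -0.02] open 0.0919
.16,-.345,.235,3 [  69.7 -151.2   -8.3] turn 11.31
.27,-.255,.235,-11 [ 198.6 -211.2   -8.3] turn 25.31
.5137,-.1835,.235,-11 [ 452.4 -220.2   -8.3] turn 25.31
```

```bash
python3 -m pendant '[[[14,-30,-8],2],[[28,-60,-8],5],[[42,-90,-8],7],[[56,-120,-8],10],[[70,-150,-8],12],[[100,-166,-8],15],[[130,-182,-8],18],[[165,-196,-8],22],[[200,-211,-8],25],[[200,-211,-8],25]]' 1 ; python3 w.py .5137,-.1835,.20,-11 .5137,-.1835,.131,-11
```

```text
time: 2.03
tool_pos: [0.2753, -0.2508, 0.2351]
tool_rot: [-3.14, -0.002, -0.184]
contact_force: [0.0, -0.1, -0.9]
opening: 0.0918
t 2.03 tcp [ 0.2753 -0.2508  0.2351] rot [-1.7993e+02 -1.3000e-01 -1.0530e+01] F [ 0.04 -0.12 -0.89] M [ 0.04  0.03 -0.03] open 0.0918
.5137,-.1835,.20,-11 [ 222.  -109.7   35.7] turn 0.47
.5137,-.1835,.131,-11 [ 221.9 -109.6  104.7] turn 0.47
```

```bash
python3 -m pendant '[[[35,-17,0],0.5],[[70,-35,0],0.5],[[105,-52,0],0.5],[[140,-70,0],0.5],[[175,-87,10],0.5],[[205,-102,20],0.5],[[222,-109.7,30],0.5],[[222,-109.7,36],0.5],[[222,-109.7,36],0.5]]' 1 ; python3 w.py .5137,-.1835,.131,-11; python3 - <<'E'
from h import *
im=snap('side','pics/s1.png'); crop(im,300,100,460,260,'pics/s1c.png',5)
im=snap('top','pics/t1.png'); crop(im,350,180,480,280,'pics/t1c.png',6)
E
```

```text
time: 2.78
tool_pos: [0.5132, -0.1829, 0.1977]
tool_rot: [-3.14, 0.002, -0.191]
contact_force: [-0.4, -0.3, -0.8]
opening: 0.0919
t 2.78 tcp [ 0.5132 -0.1829  0.1977] rot [-1.7988e+02  9.0000e-02 -1.0930e+01] F [-0.42 -0.33 -0.81] M [0.01 0.07 0.03] open 0.0919
.5137,-.1835,.131,-11 [ 0.7  0.6 66.7] turn 0.07
```

View pics/s1c.png

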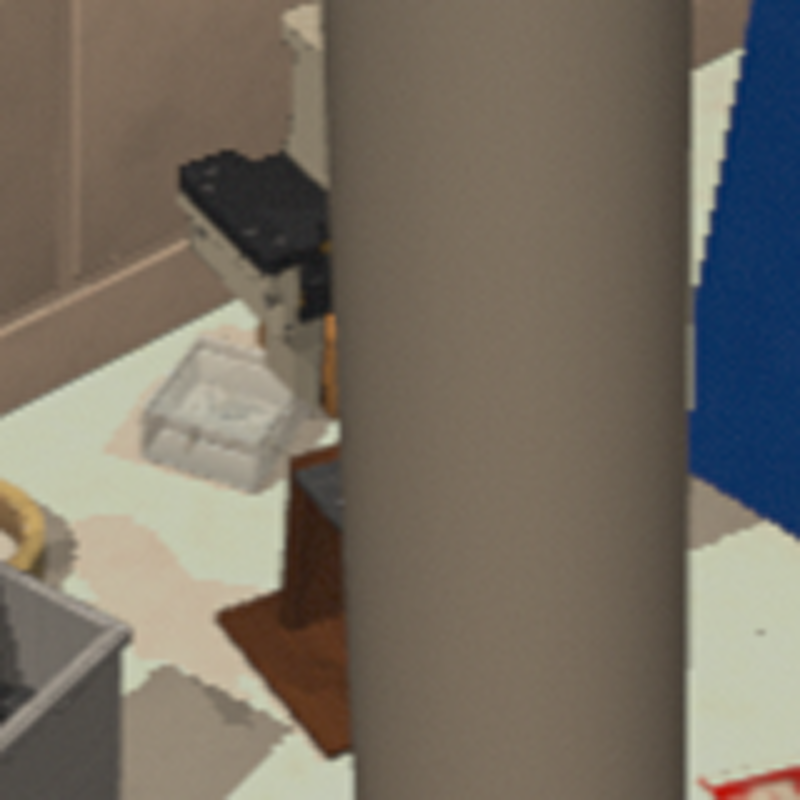

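View pics/t1c.png

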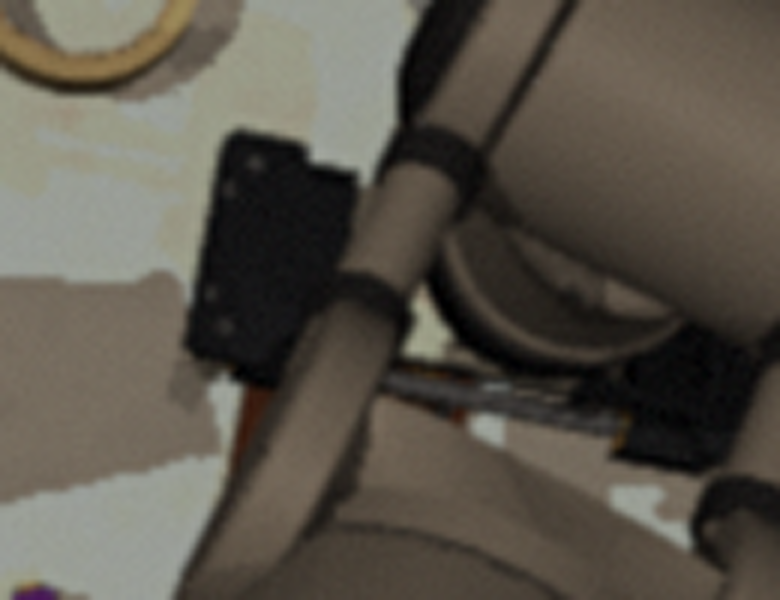

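The arm hides the handle from both cameras. The measured pose is consistent, so I'll go down and grip.

```bash
python3 -m pendant '[[[0.7,0.6,20],0],[[0.7,0.6,40],0],[[0.7,0.6,55],0],[[0.7,0.6,64],0],[[0.7,0.6,66.7],0],[[0.7,0.6,66.7],0]]' 1 ; python3 -m pendant '[[[0,0,0],0],[[0,0,0],0],[[0,0,0],0],[[0,0,0],0],[[0,0,0],0],[[0,0,0],0],[[0,0,0],0],[[0,0,0],0],[[0,0,0],0],[[0,0,0],0]]' 0.1 50; python3 w.py
```

```text
time: 3.38
tool_pos: [0.5131, -0.185, 0.1333]
tool_rot: [-3.14, -0.001, -0.194]
contact_force: [-0.7, 0.4, 0.5]
opening: 0.0917
time: 4.22
tool_pos: [0.5131, -0.185, 0.1333]
tool_rot: [-3.14, -0.001, -0.194]
contact_force: [0.1, -0.1, -0.4]
opening: 0.0302
t 4.22 tcp [ 0.5131 -0.185   0.1333] rot [-1.7993e+02 -6.0000e-02 -1.1090e+01] F [ 0.1  -0.1  -0.41] M [ 0.03 -0.03 -0.01] open 0.0302
```

```bash
python3 -m pendant '[[[0,0,0],0],[[0,0,0],0],[[0,0,0],0],[[0,0,0],0],[[0,0,0],0]]' 0.1 50; python3 w.py
```

```text
time: 4.63
tool_pos: [0.5131, -0.1849, 0.1332]
tool_rot: [-3.14, -0.001, -0.194]
contact_force: [0.7, 1.3, -1.5]
opening: 0.0177
t 4.63 tcp [ 0.5131 -0.1849  0.1332] rot [-1.7993e+02 -6.0000e-02 -1.1090e+01] F [ 0.74  1.26 -1.52] M [ 0.07 -0.   -0.06] open 0.0177
```

```bash
python3 -m pendant '[[[0,0,-4],0],[[0,0,-8],0],[[-10,0,-8],0],[[-25,0,-8],0],[[-45,0,-9],0],[[-65,0,-10],0],[[-80,0,-10],0],[[-80,0,-25],0],[[-80,0,-45],0],[[-80,0,-45],0]]'; python3 w.py
```

```text
time: 5.47
tool_pos: [0.436, -0.1706, 0.1816]
tool_rot: [3.141, -0.007, -0.194]
contact_force: [0.9, -0.4, -0.1]
opening: 0.018
t 5.47 tcp [ 0.436  -0.1706  0.1816] rot [179.94  -0.41 -11.1 ] F [ 0.86 -0.36 -0.14] M [-0.01 -0.08 -0.07] open 0.018
```

```bash
python3 w.py .5413,.0142,.265,13.85
```

```text
t 5.47 tcp [ 0.436  -0.1706  0.1816] rot [179.94  -0.41 -11.1 ] F [ 0.86 -0.36 -0.14] M [-0.01 -0.08 -0.07] open 0.018
.5413,.0142,.265,13.85 [  68.3 -201.5  -83.1] turn -24.95
```

```bash
python3 -m pendant '[[[0,0,-30],0],[[0,0,-60],-3],[[5,-20,-83],-6],[[15,-50,-83],-10],[[25,-80,-83],-14],[[35,-110,-83],-18],[[45,-140,-83],-22],[[58,-170,-83],-25],[[68.3,-195,-83],-25],[[68.3,-201.5,-83],-25]]'; python3 w.py .5413,.0142,.265,13.85; python3 - <<'E'
from h import *
im=snap('side','pics/s2.png'); crop(im,220,130,380,290,'pics/s2c.png',5)
im=snap('top','pics/t2.png'); crop(im,250,180,380,280,'pics/t2c.png',6)
E
```

```text
time: 6.3
tool_pos: [0.543, 0.0174, 0.2641]
tool_rot: [3.139, -0.007, 0.246]
contact_force: [-0.8, 0.4, -1.4]
opening: 0.0177
t 6.3 tcp [0.543  0.0174 0.2641] rot [179.83  -0.4   14.08] F [-0.81  0.42 -1.39] M [0.01 0.1  0.05] open 0.0177
.5413,.0142,.265,13.85 [-2.4  2.7 -0.9] turn 0.23
```

View pics/s2c.png

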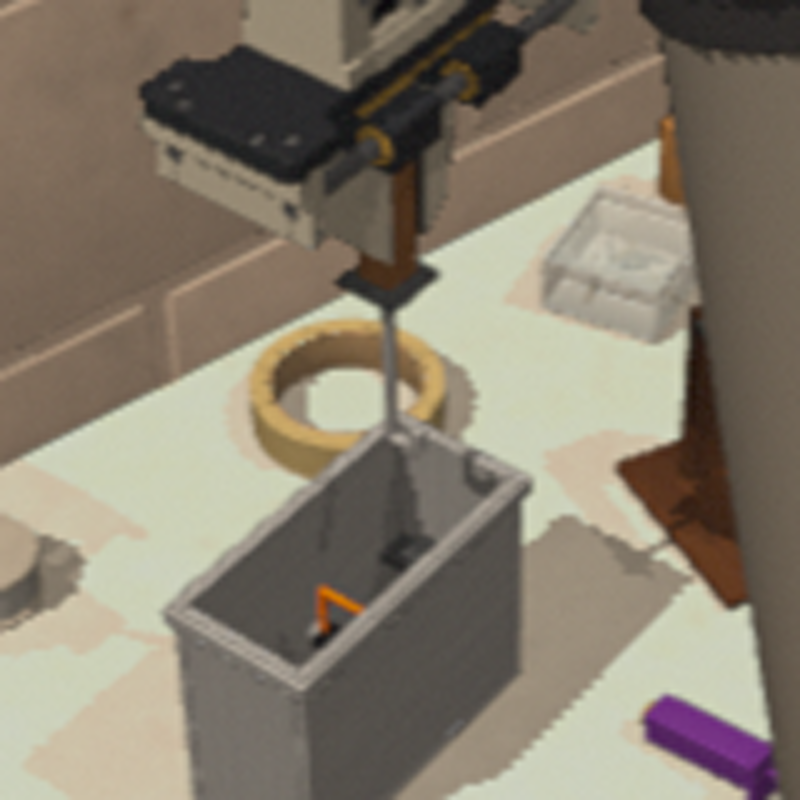

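View pics/t2c.png

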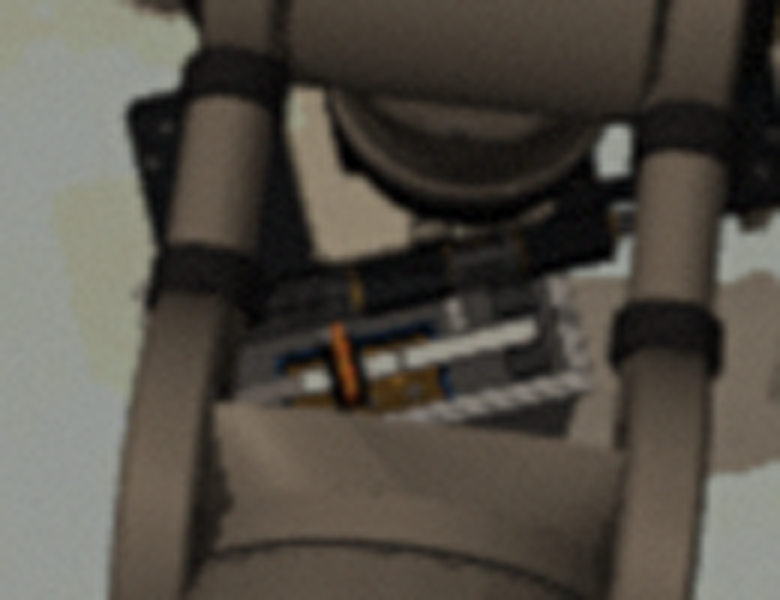

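```bash
python3 - <<'E'
from h import *
im=cv2.imread('pics/side0.png')[:,:,::-1]; crop(im,360,205,395,240,'pics/h0.png',16)
im=cv2.imread('pics/s2.png')[:,:,::-1]; crop(im,280,185,320,225,'pics/h2.png',15)
a=cv2.imread('pics/h0.png');b=cv2.imread('pics/h2.png')
h=560; cv2.imwrite('pics/h02.png',np.hstack([cv2.resize(a,(390,390)),cv2.resize(b,(390,390))]))
# predicted hook points, hook dir +tank y and origin under TCP
o=robot.observe(); t=o['tool_pos']
for yaw in (13.85+90,13.85-90,13.85+180,13.85):
    d=np.array([np.cos(np.radians(yaw)),np.sin(np.radians(yaw)),0]); O=t-[0,0,.108]
    print(yaw,proj('side',[O+[0,0,.003],O+d*.014+[0,0,.003],O+d*.014+[0,0,.014],O+[0,0,.05]]).round(1).tolist())
E
```

```text
103.85 [[299.7, 216.7], [295.5, 220.3], [295.3, 216.4], [299.2, 199.6]]
-76.15 [[299.7, 216.7], [303.8, 213.2], [303.7, 209.2], [299.2, 199.6]]
193.85 [[299.7, 216.7], [304.9, 219.5], [304.9, 215.6], [299.2, 199.6]]
13.85 [[299.7, 216.7], [294.5, 214.0], [294.3, 210.1], [299.2, 199.6]]
```

View pics/h02.png

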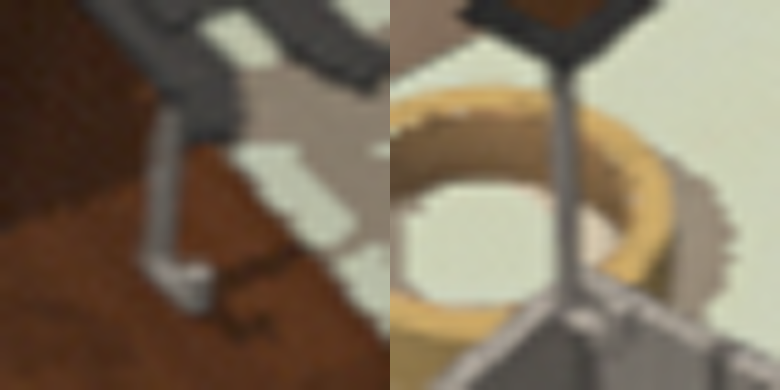

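The hook's direction isn't clear against the tank rim, and in the stand picture it looks more like it points to -x. I'll move it over plain bench and check.

```bash
python3 -m pendant '[[[-25,0,-5],0],[[-50,-10,-10],0],[[-75,-20,-10],0],[[-90,-40,-10],0],[[-90,-40,-10],0],[[-90,-40,-10],0]]'; python3 - <<'E'
from h import *
im=snap('side','pics/s3.png'); 
o=robot.observe(); t=o['tool_pos'];print(t,o['tool_rot'])
O=t-[0,0,.108]
for yaw in (13.85+90,193.85):
    d=np.array([np.cos(np.radians(yaw)),np.sin(np.radians(yaw)),0]); 
    print(yaw,proj('side',[O+[0,0,.003],O+d*.014+[0,0,.003],O+d*.014+[0,0,.014],O+[0,0,.05]]).round(1).tolist())
u,v=proj('side',O)[0].astype(int); print(u,v)
crop(im,u-30,v-30,u+30,v+30,'pics/h3.png',12)
crop(im,220,100,400,300,'pics/s3c.png',3)
E
```

```text
time: 6.9
tool_pos: [0.4433, 0.0317, 0.274]
tool_rot: [3.137, -0.006, 0.245]
contact_force: [0.6, -1.0, -1.6]
opening: 0.0179
[0.44416151 0.03150963 0.27389425] [ 3.13703342 -0.00599907  0.24429417]
103.85 [[323.3, 242.4], [319.0, 246.4], [319.1, 242.5], [323.6, 225.0]]
193.85 [[323.3, 242.4], [329.1, 245.5], [329.2, 241.5], [323.6, 225.0]]
323 243
```

View pics/h3.png

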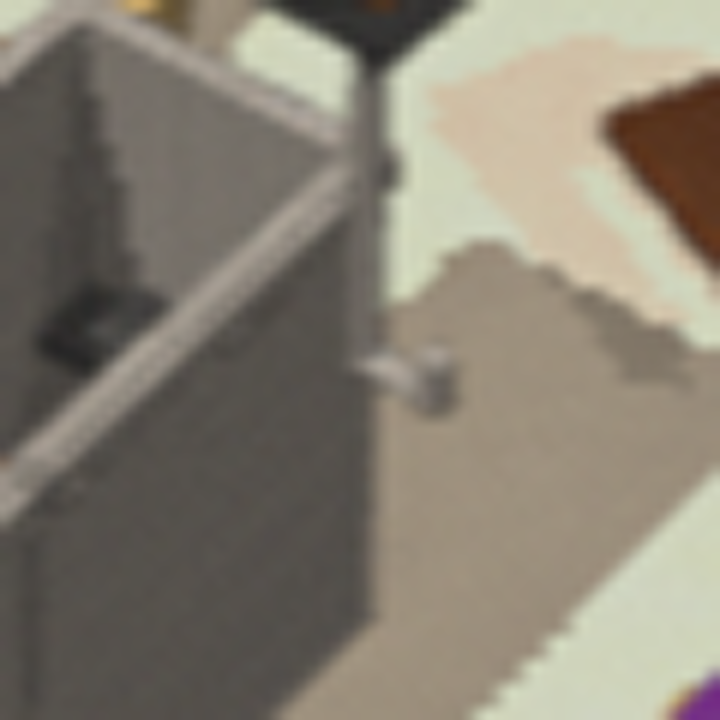

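View pics/s3c.png

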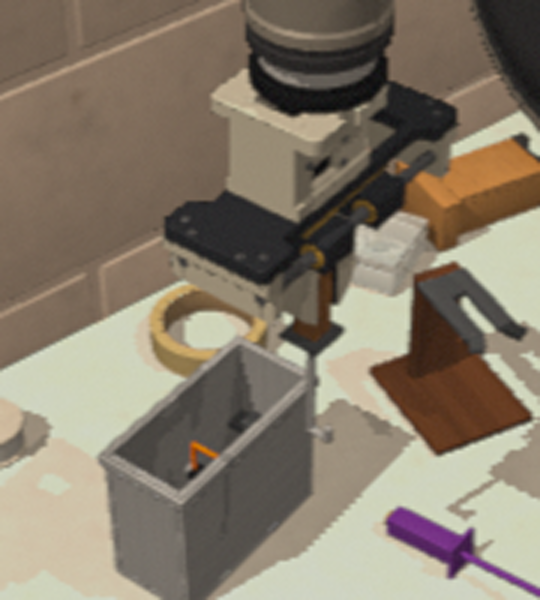

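The side view settles it. The shaft foot is at (323,243) and the tip is 6 px right and 3 px down, so the hook points along tool -x. I'll turn the tool to yaw 104° so the hook points to tank -y, and enter from the +y side.

```bash
python3 -m pendant '[[[0,0,0],-7],[[0,0,0],-14],[[0,0,0],-21],[[0,0,0],-28],[[0,0,0],-35],[[0,0,0],-42],[[0,0,0],-49],[[0,0,0],-56],[[0,0,0],-63],[[0,0,0],-70]]' - 60; python3 w.py .5221,.0919,.265,103.85
```

```text
time: 7.78
tool_pos: [0.4449, 0.0305, 0.2736]
tool_rot: [3.135, 0.003, 1.471]
contact_force: [-0.0, -0.9, -1.2]
opening: 0.0178
t 7.78 tcp [0.4449 0.0305 0.2736] rot [1.7959e+02 1.6000e-01 8.4280e+01] F [-0.02 -0.92 -1.25] M [-0.   -0.21 -0.02] open 0.0178
.5221,.0919,.265,103.85 [68.9 70.6  8.9] turn -19.57
```

```bash
python3 -m pendant '[[[14,14,0],-5],[[28,28,0],-10],[[42,42,0],-15],[[56,56,0],-19.6],[[66,67,4],-19.6],[[69,70.6,9],-19.6],[[69,70.6,9],-19.6],[[69,70.6,9],-19.6]]'; python3 w.py .5221,.0919,.265,103.85 .5221,.0919,.1815,103.85; python3 - <<'E'
from h import *
im=snap('side','pics/s4.png'); crop(im,220,130,360,290,'pics/s4c.png',5)
im=snap('top','pics/t4.png'); crop(im,250,180,380,280,'pics/t4c.png',6)
O=robot.observe()['tool_pos']-[0,0,.108];yaw=np.radians(283.85);d=np.array([np.cos(yaw),np.sin(yaw),0])
print(((proj('side',[O,O+d*.014,O+d*.014+[0,0,.014],O+[0,0,.085]])-[220,130])*5).round(0).tolist())
E
```

```text
time: 8.45
tool_pos: [0.5217, 0.0912, 0.264]
tool_rot: [3.138, 0.005, 1.812]
contact_force: [0.2, -0.9, -1.1]
opening: 0.018
t 8.45 tcp [0.5217 0.0912 0.264 ] rot [179.8    0.28 103.83] F [ 0.19 -0.94 -1.06] M [-0.03 -0.13  0.03] open 0.018
.5221,.0919,.265,103.85 [ 0.5  0.5 -1. ] turn -0.02
.5221,.0919,.1815,103.85 [ 1.   0.3 82.5] turn -0.02
[[279.0, 543.0], [302.0, 524.0], [300.0, 499.0], [268.0, 384.0]]
```

View pics/s4c.png

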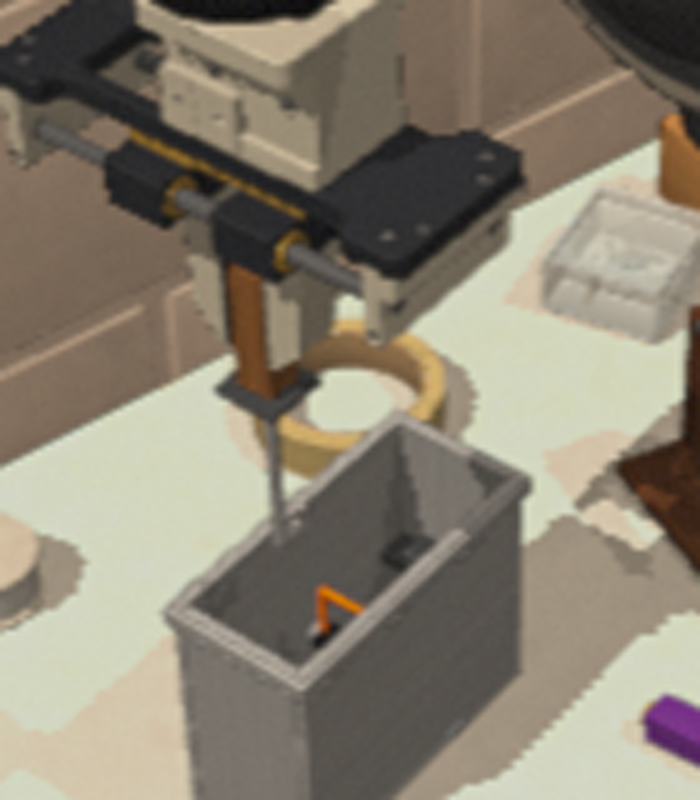

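View pics/t4c.png

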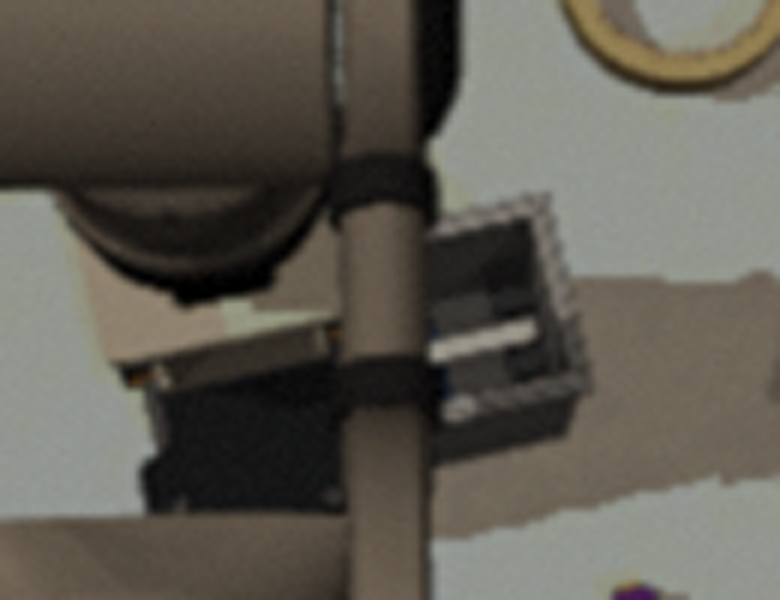

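The rod shows where predicted: shaft foot at crop (280,540), tip at about (298,520), pointing to tank -y. Lowering now.

```bash
python3 -m pendant '[[[0.5,0.4,12],0],[[1,0.4,25],0],[[1,0.4,38],0],[[1,0.4,50],0],[[1,0.4,60],0],[[1,0.4,60],0]]'; python3 w.py .5221,.0919,.1815,103.85
```

```text
time: 9.05
tool_pos: [0.521, 0.0916, 0.2034]
tool_rot: [3.139, 0.005, 1.811]
contact_force: [-0.7, 0.1, -1.3]
opening: 0.0177
t 9.05 tcp [0.521  0.0916 0.2034] rot [179.88   0.26 103.79] F [-0.74  0.1  -1.35] M [-0.   -0.12 -0.02] open 0.0177
.5221,.0919,.1815,103.85 [ 0.1  1.1 21.9] turn -0.06
```

```bash
python3 -m pendant '[[[0,0.6,8],0],[[0,1,15],0],[[0,1,20],0],[[0,1,22],0],[[0,1,22],0],[[0,1,22],0]]'; python3 w.py .5221,.0919,.1815,103.85; python3 - <<'E'
from h import *
im=snap('side','pics/s5.png'); crop(im,220,170,340,290,'pics/s5c.png',6)
pk=np.array([.5329,.0482]); y=.2417; o=robot.observe()['tool_pos'];d=o[:2]-pk; print('tank frame',np.cos(y)*d[0]+np.sin(y)*d[1],-np.sin(y)*d[0]+np.cos(y)*d[1])
E
```

```text
time: 9.55
tool_pos: [0.5222, 0.0918, 0.1815]
tool_rot: [3.139, 0.005, 1.811]
contact_force: [-0.3, 0.2, -1.0]
opening: 0.0176
t 9.55 tcp [0.5222 0.0918 0.1815] rot [179.86   0.27 103.79] F [-0.33  0.15 -0.96] M [-0.01 -0.13 -0.02] open 0.0176
.5221,.0919,.1815,103.85 [ 0.2 -0.   0. ] turn -0.06
tank frame 9.368011569187151e-05 0.044839558191454756
```

View pics/s5c.png

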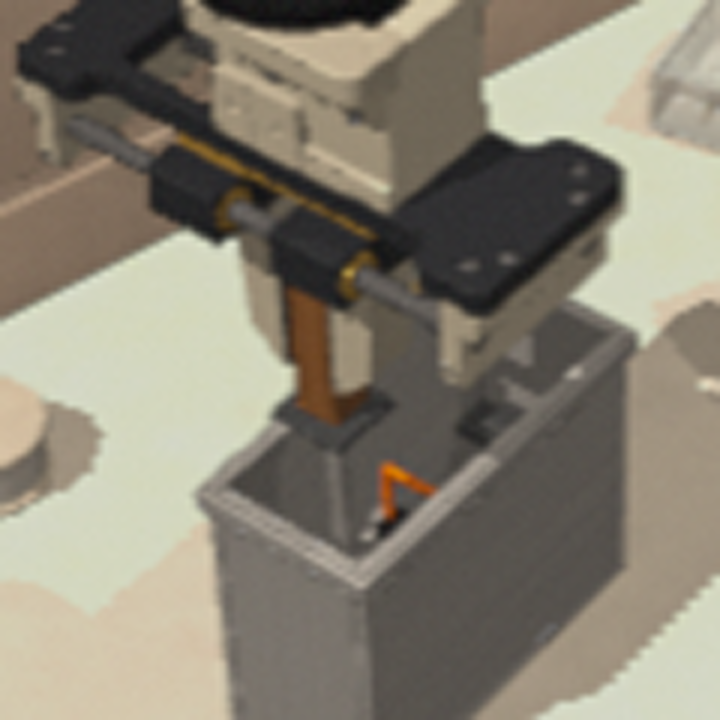

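```bash
python3 -m pendant '[[[-4,0,0],0],[[-8,0,0],0],[[-12,0,0],0],[[-15,0,0],0],[[-17,0,0],0],[[-19,0,0],0],[[-21,0,0],0],[[-21,0,0],0]]'; python3 w.py;  python3 -m pendant '[[[-1,0,0],0],[[-2,0,0],0],[[-3,0,0],0],[[-4,0,0],0],[[-4,0,0],0]]'; python3 w.py; python3 - <<'E'
from h import *
im=snap('side','pics/s6.png'); crop(im,250,200,320,270,'pics/s6c.png',10)
E
```

```text
time: 10.27
tool_pos: [0.5274, 0.071, 0.1818]
tool_rot: [3.139, 0.005, 1.811]
contact_force: [0.1, 0.0, -1.6]
opening: 0.0179
t 10.27 tcp [0.5274 0.071  0.1818] rot [179.85   0.28 103.77] F [ 0.15  0.04 -1.57] M [-0.05 -0.06  0.03] open 0.0179
time: 10.68
tool_pos: [0.5284, 0.067, 0.1818]
tool_rot: [3.139, 0.005, 1.811]
contact_force: [0.4, 0.2, -0.5]
opening: 0.0177
t 10.68 tcp [0.5284 0.067  0.1818] rot [179.84   0.28 103.76] F [ 0.43  0.23 -0.54] M [ 0.   -0.12 -0.02] open 0.0177
```

View pics/s6c.png

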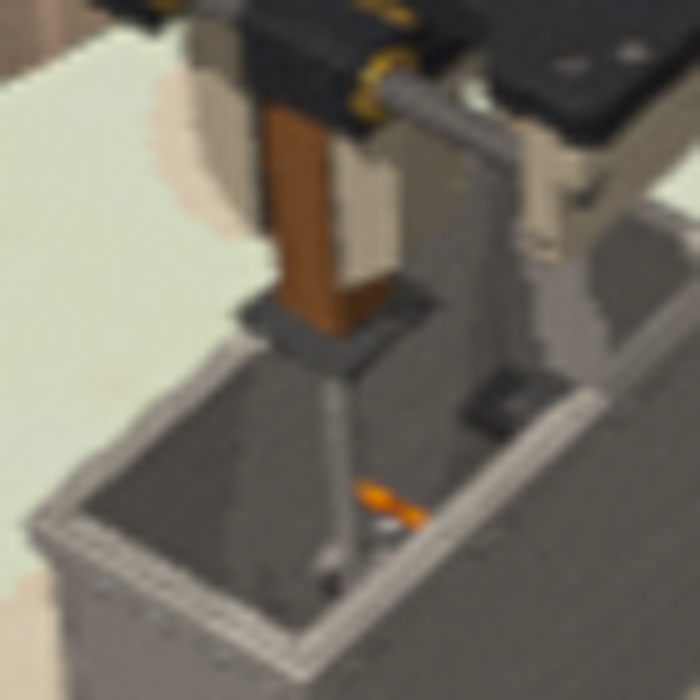

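```bash
python3 -m pendant '[[[-1,0,0],0],[[-2,0,0],0],[[-3,0,0],0],[[-4,0,0],0],[[-4,0,0],0]]'; python3 w.py;  python3 -m pendant '[[[-0.5,0,0],0],[[-1,0,0],0],[[-1,0,0],0]]'; python3 w.py; python3 -m pendant '[[[-0.5,0,0],0],[[-1,0,0],0],[[-1,0,0],0]]'; python3 w.py
```

```text
time: 11.15
tool_pos: [0.5293, 0.063, 0.1818]
tool_rot: [3.139, 0.005, 1.811]
contact_force: [-1.2, -0.1, -1.6]
opening: 0.0175
t 11.15 tcp [0.5293 0.063  0.1818] rot [179.84   0.28 103.75] F [-1.17 -0.1  -1.58] M [-0.01 -0.1   0.01] open 0.0175
time: 11.4
tool_pos: [0.5296, 0.0619, 0.1818]
tool_rot: [3.139, 0.005, 1.811]
contact_force: [0.4, 0.5, -0.7]
opening: 0.0176
t 11.4 tcp [0.5296 0.0619 0.1818] rot [179.84   0.28 103.75] F [ 0.36  0.51 -0.74] M [-0.03 -0.09 -0.02] open 0.0176
time: 11.65
tool_pos: [0.5298, 0.0609, 0.1818]
tool_rot: [3.139, 0.005, 1.811]
contact_force: [0.7, -0.1, -2.0]
opening: 0.0175
t 11.65 tcp [0.5298 0.0609 0.1818] rot [179.84   0.28 103.75] F [ 0.74 -0.09 -2.02] M [-0.01 -0.06  0.01] open 0.0175
```

```bash
python3 -m pendant '[[[-0.5,0,0],0],[[-1,0,0],0],[[-1,0,0],0]]'; python3 w.py; python3 - <<'E'
from h import *
im=snap('side','pics/s7.png'); crop(im,250,200,320,270,'pics/s7c.png',10)
F=[]
for i in range(3):
    im=robot.read_camera('side'); o=robot.observe(); print(o['contact_force'].round(2),o['torque'].round(2))
E
```

```text
time: 11.9
tool_pos: [0.5301, 0.06, 0.1818]
tool_rot: [3.139, 0.005, 1.811]
contact_force: [0.4, 0.3, -1.1]
opening: 0.0177
t 11.9 tcp [0.5301 0.06   0.1818] rot [179.84   0.27 103.74] F [ 0.38  0.29 -1.1 ] M [ 0.16 -0.06  0.02] open 0.0177
[ 0.3   0.88 -1.22] [ 0.15 -0.09 -0.02]
[-0.24  0.7  -1.14] [ 0.1  -0.03  0.02]
[-0.07  1.3  -1.57] [ 0.18 -0.06 -0.06]
```

View pics/s7c.png

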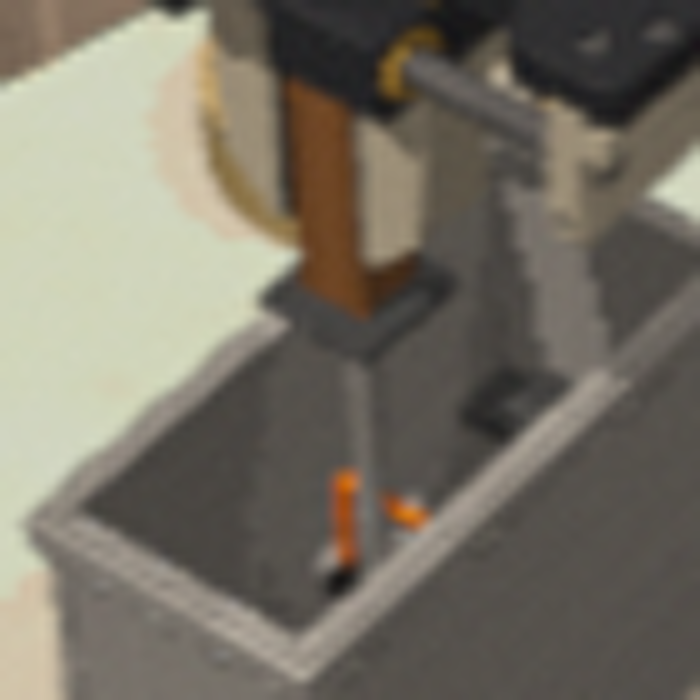

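Contact by feel: the moment about x jumped from about 0 to +0.15 N·m with the shaft at tank y ≈ 12 mm, which agrees with the camera's wire at +8 mm. I'll back off 1.5 mm and lift.

```bash
python3 -m pendant '[[[1.5,0,0],0],[[1.5,0,-3],0],[[1.5,0,-6],0],[[1.5,0,-9],0],[[1.5,0,-11],0],[[1.5,0,-11],0]]'; python3 w.py;  python3 -m pendant '[[[0,0,-1],0],[[0,0,-2],0],[[0,0,-3],0],[[0,0,-3],0]]'; python3 w.py; python3 -m pendant '[[[0,0,-1],0],[[0,0,-2],0],[[0,0,-3],0],[[0,0,-3],0]]'; python3 w.py
```

```text
time: 12.6
tool_pos: [0.53, 0.0614, 0.1935]
tool_rot: [3.138, 0.005, 1.811]
contact_force: [-0.1, 0.1, -0.1]
opening: 0.0177
t 12.6 tcp [0.53   0.0614 0.1935] rot [179.77   0.3  103.75] F [-0.09  0.1  -0.06] M [ 0.03 -0.13  0.03] open 0.0177
time: 12.93
tool_pos: [0.5298, 0.0615, 0.1962]
tool_rot: [3.138, 0.005, 1.811]
contact_force: [-0.6, 1.0, -5.5]
opening: 0.0176
t 12.93 tcp [0.5298 0.0615 0.1962] rot [179.82   0.28 103.75] F [-0.56  1.01 -5.53] M [-0.08 -0.12  0.03] open 0.0176
time: 13.27
tool_pos: [0.5298, 0.0614, 0.1993]
tool_rot: [3.138, 0.005, 1.811]
contact_force: [0.1, -0.2, -6.4]
opening: 0.0177
t 13.27 tcp [0.5298 0.0614 0.1993] rot [179.81   0.29 103.75] F [ 0.08 -0.23 -6.36] M [-0.03 -0.18 -0.06] open 0.0177
```

Hooked: Fz is about -6.4 N. I'll lift on and shift 3.5 mm toward tank -y, so the tilting basket stays centred between the end walls.

```bash
python3 -m pendant '[[[-1,0,-1],0],[[-2,0,-3],0],[[-3,0,-5],0],[[-3.5,0,-8],0],[[-3.5,0,-11],0],[[-3.5,0,-14],0],[[-3.5,0,-17],0],[[-3.5,0,-20],0],[[-3.5,0,-20],0]]'; python3 w.py; python3 - <<'E'
from h import *
im=snap('side','pics/s8.png'); crop(im,240,180,320,270,'pics/s8c.png',8)
E
```

```text
time: 14.02
tool_pos: [0.5309, 0.0582, 0.2202]
tool_rot: [3.137, 0.005, 1.811]
contact_force: [0.9, 0.1, -5.2]
opening: 0.0176
t 14.02 tcp [0.5309 0.0582 0.2202] rot [179.74   0.3  103.75] F [ 0.93  0.09 -5.22] M [ 0.04 -0.12 -0.02] open 0.0176
```

View pics/s8c.png

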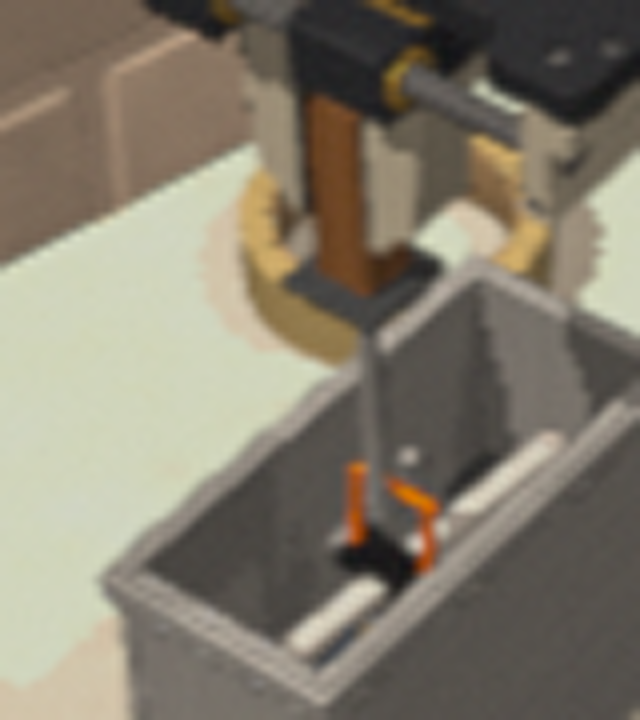

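The picture shows the stirrup at (390,490) on the hook, with the bar free of both ledges. Lifting clear of the rim.

```bash
python3 -m pendant '[[[0,0,-4],0],[[0,0,-10],0],[[0,0,-17],0],[[0,0,-24],0],[[0,0,-31],0],[[0,0,-38],0],[[0,0,-45],0],[[0,0,-51],0],[[0,0,-55],0],[[0,0,-55],0]]'; python3 w.py;python3 -m pendant '[[[0,0,-4],0],[[0,0,-10],0],[[0,0,-17],0],[[0,0,-24],0],[[0,0,-31],0],[[0,0,-38],0],[[0,0,-45],0],[[0,0,-51],0],[[0,0,-55],0],[[0,0,-55],0]]'; python3 -m pendant '[[[0,0,-3],0],[[0,0,-7],0],[[0,0,-10],0],[[0,0,-10],0],[[0,0,-10],0]]'; python3 w.py; python3 - <<'E'
from h import *
im=snap('side','pics/s9.png'); crop(im,210,90,350,250,'pics/s9c.png',5)
im=snap('top','pics/t9.png')
E
```

```text
time: 14.9
tool_pos: [0.5309, 0.0584, 0.2759]
tool_rot: [3.136, 0.006, 1.811]
contact_force: [0.7, 0.6, -4.9]
opening: 0.0176
t 14.9 tcp [0.5309 0.0584 0.2759] rot [179.67   0.33 103.75] F [ 0.72  0.58 -4.94] M [ 0.03 -0.11 -0.02] open 0.0176
time: 15.73
tool_pos: [0.5308, 0.0586, 0.332]
tool_rot: [3.134, 0.006, 1.811]
contact_force: [0.5, 0.5, -4.3]
opening: 0.0178
time: 16.15
tool_pos: [0.5308, 0.0586, 0.3421]
tool_rot: [3.134, 0.006, 1.811]
contact_force: [0.0, -0.5, -5.2]
opening: 0.0178
t 16.15 tcp [0.5308 0.0586 0.3421] rot [179.55   0.36 103.75] F [ 0.02 -0.46 -5.21] M [ 0.02 -0.11  0.04] open 0.0178
```

View pics/s9c.png

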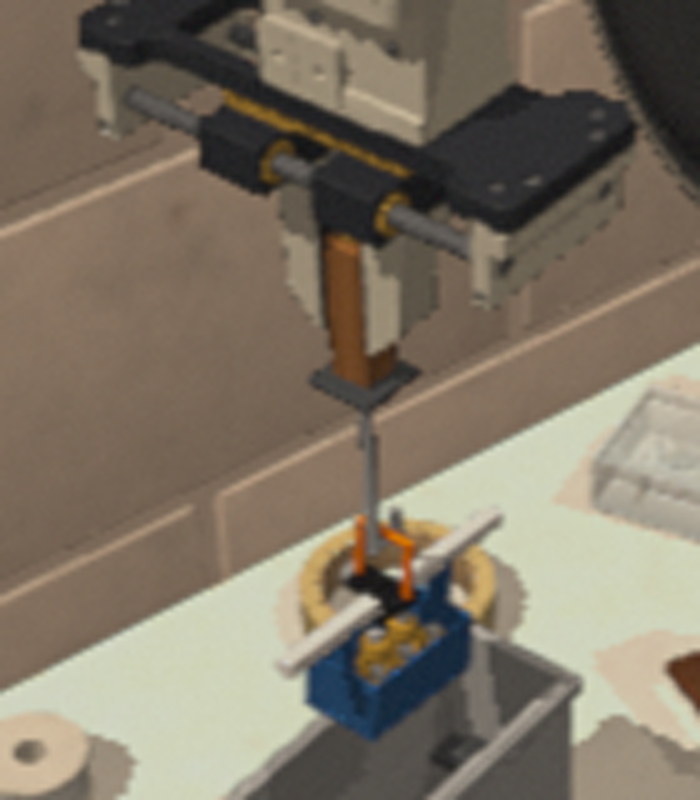

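The basket hangs almost level on the hook at crop (390,660), clear above the rim. Moving it gently to the tray.

```bash
python3 w.py .502,.302,.342,88.6
```

```text
t 16.25 tcp [0.5306 0.0587 0.3418] rot [179.6    0.35 103.75] F [ 0.18  0.68 -4.6 ] M [ 0.02 -0.08  0.03] open 0.0178
.502,.302,.342,88.6 [243.1  30.1  -1.5] turn 15.15
```

```bash
python3 -m pendant '[[[4,0,0],0],[[12,1,0],0],[[24,3,0],1],[[38,5,0],2],[[53,7,0],3],[[68,8,0],4],[[83,10,0],5],[[98,12,0],6],[[113,14,0],7],[[128,16,0],8]]'; python3 w.py .502,.302,.342,88.6
```

```text
time: 17.08
tool_pos: [0.5152, 0.1882, 0.341]
tool_rot: [3.134, 0.005, 1.671]
contact_force: [0.2, -0.3, -5.1]
opening: 0.0176
t 17.08 tcp [0.5152 0.1882 0.341 ] rot [179.57   0.28  95.72] F [ 0.22 -0.28 -5.1 ] M [-0.07 -0.05 -0.05] open 0.0176
.502,.302,.342,88.6 [114.5  -1.8  -1.6] turn 7.12
```

```bash
python3 -m pendant '[[[15,0,0],1],[[30,0,0],2],[[45,-1,0],3],[[60,-1,0],4],[[74,-1,0],5],[[86,-1,0],6],[[97,-1,0],7],[[105,-2,0],7],[[111,-2,0],7],[[114.5,-2,0],7]]'; python3 -m pendant '[[[0,0,0],0],[[0,0,10],0],[[0,0,22],0],[[0,0,36],0],[[0,0,50],0],[[0,0,64],0],[[0,0,76],0],[[0,0,86],0],[[0,0,90],0],[[0,0,90],0]]'; python3 w.py .502,.302,.23,88.6;  python3 - <<'E'
from h import *
im=snap('side','pics/s10.png'); crop(im,130,180,290,380,'pics/s10c.png',3.8)
im=snap('top','pics/t10.png');crop(im,150,200,290,300,'pics/t10c.png',5.5)
E
```

```text
time: 17.92
tool_pos: [0.5014, 0.3029, 0.3403]
tool_rot: [3.134, 0.004, 1.55]
contact_force: [-0.1, -0.1, -4.8]
opening: 0.0174
time: 18.75
tool_pos: [0.5019, 0.3021, 0.2493]
tool_rot: [3.136, 0.005, 1.55]
contact_force: [-1.3, -0.4, -5.0]
opening: 0.0177
t 18.75 tcp [0.5019 0.3021 0.2493] rot [179.65   0.28  88.79] F [-1.26 -0.44 -5.02] M [-0.08 -0.09  0.  ] open 0.0177
.502,.302,.23,88.6 [ 0.   0.  19.3] turn 0.19
```

View pics/s10c.png

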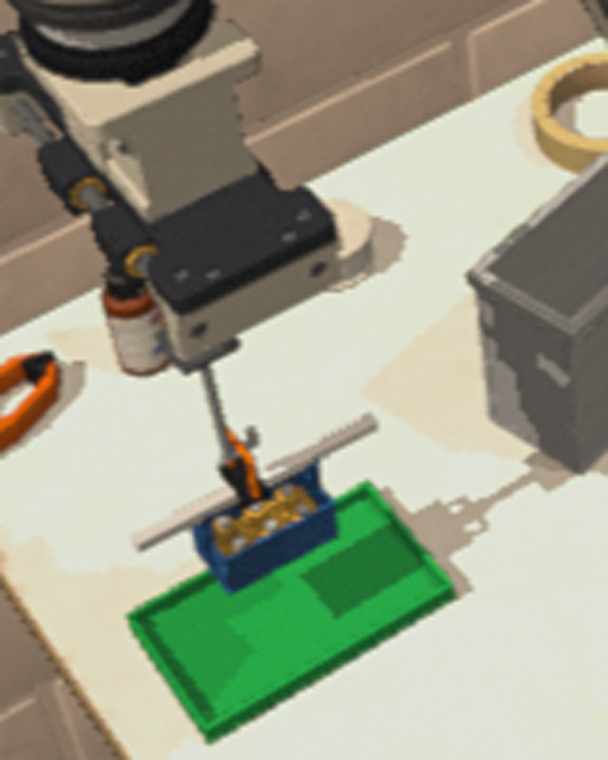

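View pics/t10c.png

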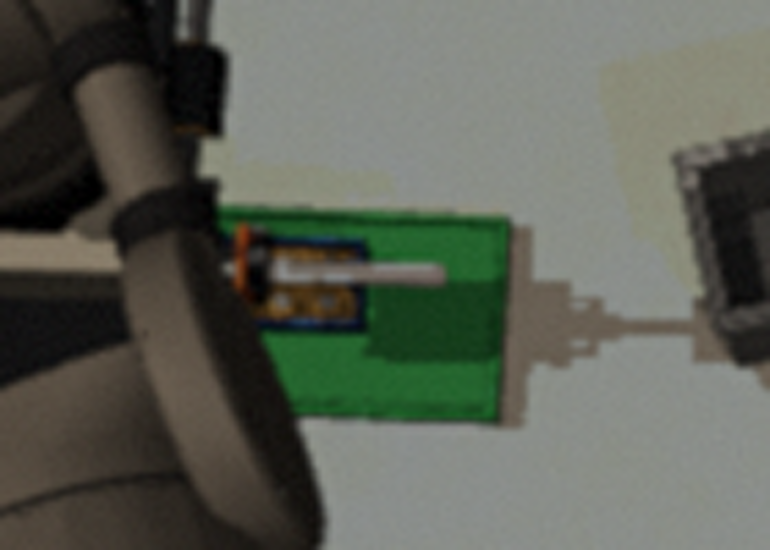

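```bash
python3 - <<'E'
from h import *
print(atz('top',cu(150,200,5.5,367,290),.09), atz('top',cu(150,200,5.5,443,275),.123),atz('top',cu(150,200,5.5,243,262),.151))
E
python3 -m pendant '[[[0,0,8],0],[[0,0,17],0],[[0,0,26],0],[[0,0,35],0],[[0,0,43],0],[[0,0,50],0],[[0,0,54],0],[[0,0,54],0]]'; python3 w.py; python3 -m pendant '[[[0,0,1],0],[[0,0,2],0],[[0,0,3],0],[[0,0,4],0],[[0,0,4],0]]'; python3 w.py
```

```text
[0.49976514 0.25810064 0.09      ] [0.50070527 0.22235851 0.123     ] [0.50010357 0.29539789 0.151     ]
time: 19.52
tool_pos: [0.5025, 0.3021, 0.1956]
tool_rot: [3.135, 0.004, 1.55]
contact_force: [0.4, -0.4, -5.1]
opening: 0.0174
t 19.52 tcp [0.5025 0.3021 0.1956] rot [179.62   0.25  88.8 ] F [ 0.37 -0.4  -5.07] M [-0.01 -0.08 -0.04] open 0.0174
time: 19.93
tool_pos: [0.5025, 0.3021, 0.1916]
tool_rot: [3.135, 0.004, 1.55]
contact_force: [0.4, -0.1, -5.4]
opening: 0.0177
t 19.93 tcp [0.5025 0.3021 0.1916] rot [179.61   0.25  88.79] F [ 0.44 -0.08 -5.42] M [ 0.   -0.15 -0.07] open 0.0177
```

```bash
python3 -m pendant '[[[0.3,0,1],0],[[0.8,0,2],0],[[1,0,2],0]]'; python3 w.py; python3 -m pendant '[[[0.5,0,1],0],[[1,0,2],0],[[1,0,2],0]]'; python3 w.py; python3 -m pendant '[[[1,0,1],0],[[2,0,2],0],[[2,0,2],0]]'; python3 w.py; python3 - <<'E'
from h import *
im=snap('side','pics/s11.png'); crop(im,160,260,270,380,'pics/s11c.png',6)
E
```

```text
time: 20.18
tool_pos: [0.5027, 0.3033, 0.1897]
tool_rot: [3.134, 0.004, 1.55]
contact_force: [0.3, 1.2, -3.3]
opening: 0.018
t 20.18 tcp [0.5027 0.3033 0.1897] rot [179.58   0.22  88.79] F [ 0.28  1.22 -3.29] M [ 0.09 -0.16 -0.01] open 0.018
time: 20.43
tool_pos: [0.503, 0.3048, 0.1881]
tool_rot: [3.133, 0.003, 1.55]
contact_force: [-0.6, 1.9, -1.4]
opening: 0.0181
t 20.43 tcp [0.503  0.3048 0.1881] rot [1.7952e+02 1.6000e-01 8.8800e+01] F [-0.55  1.93 -1.43] M [ 0.36 -0.14  0.03] open 0.0181
time: 20.68
tool_pos: [0.5033, 0.3073, 0.1864]
tool_rot: [3.132, 0.002, 1.55]
contact_force: [-0.1, 1.8, -0.4]
opening: 0.0178
t 20.68 tcp [0.5033 0.3073 0.1864] rot [1.7947e+02 1.1000e-01 8.8810e+01] F [-0.05  1.8  -0.36] M [ 0.59 -0.13 -0.04] open 0.0178
```

View pics/s11c.png

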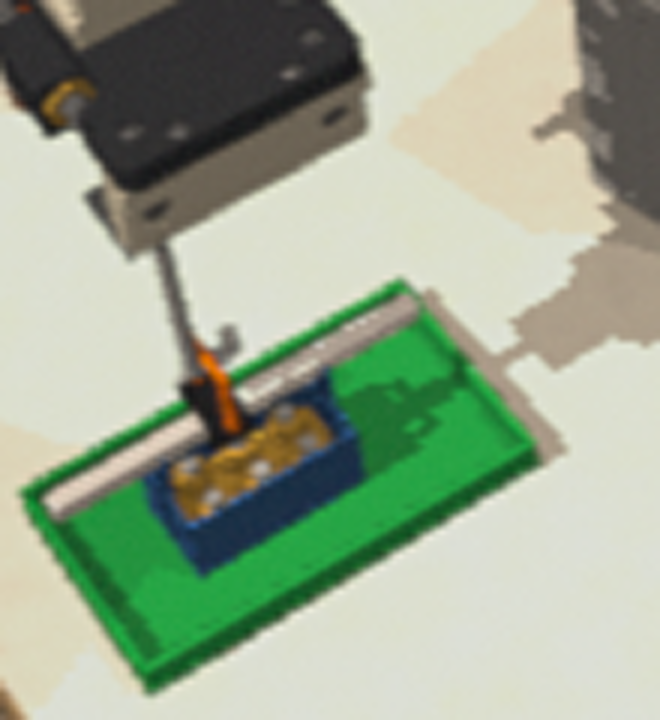

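Force on the hook is +1.9 N in y: the wire is pressing on the shaft as the basket levels. I'll give way toward +y.

```bash
python3 -m pendant '[[[1,0,0],0],[[2,0,0],0],[[2,0,0],0]]'; python3 w.py; python3 -m pendant '[[[1,0,0.5],0],[[2,0,1],0],[[2,0,1],0]]'; python3 w.py; python3 - <<'E'
from h import *
im=snap('side','pics/s12.png'); crop(im,160,260,270,380,'pics/s12c.png',6)
E
```

```text
time: 20.98
tool_pos: [0.5032, 0.309, 0.1862]
tool_rot: [3.133, 0.003, 1.55]
contact_force: [-0.9, 1.0, -0.8]
opening: 0.0173
t 20.98 tcp [0.5032 0.309  0.1862] rot [1.7949e+02 1.7000e-01 8.8820e+01] F [-0.88  1.01 -0.77] M [ 0.1  -0.12  0.04] open 0.0173
time: 21.23
tool_pos: [0.5032, 0.311, 0.185]
tool_rot: [3.133, 0.003, 1.55]
contact_force: [0.0, 0.8, -1.1]
opening: 0.0179
t 21.23 tcp [0.5032 0.311  0.185 ] rot [179.52   0.19  88.82] F [ 0.02  0.84 -1.11] M [-0.05 -0.12 -0.  ] open 0.0179
```

View pics/s12c.png

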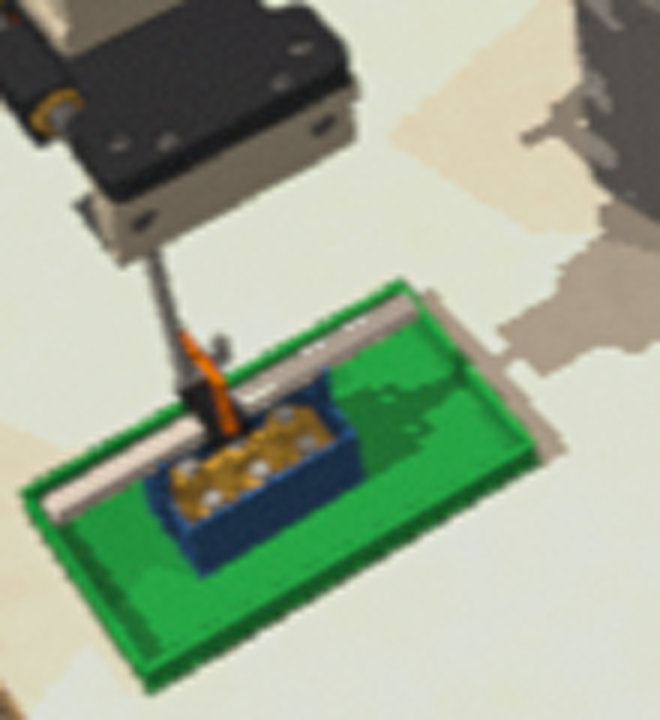

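The basket is level and the moment is back to baseline. Next I lower the J into the middle of the window between wire and block, then back out toward +y.

```bash
python3 -m pendant '[[[0,0,2],0],[[0,0,4],0],[[0,0,6],0],[[0,0,8],0],[[0,0,10],0],[[0,0,11.4],0],[[0,0,11.4],0]]'; python3 w.py; python3 -m pendant '[[[2,0,0],0],[[4,0,0],0],[[6,0,0],0],[[8,0,0],0],[[8,0,0],0]]'; python3 w.py; python3 - <<'E'
from h import *
im=snap('side','pics/s13.png'); crop(im,160,260,270,380,'pics/s13c.png',6)
E
```

```text
time: 21.87
tool_pos: [0.5031, 0.3108, 0.1732]
tool_rot: [3.134, 0.004, 1.55]
contact_force: [0.0, -0.5, -0.7]
opening: 0.018
t 21.87 tcp [0.5031 0.3108 0.1732] rot [179.55   0.2   88.82] F [ 0.02 -0.48 -0.74] M [-0.02 -0.05  0.01] open 0.018
time: 22.28
tool_pos: [0.5033, 0.3193, 0.1732]
tool_rot: [3.134, 0.003, 1.551]
contact_force: [0.7, -0.2, -1.8]
opening: 0.0177
t 22.28 tcp [0.5033 0.3193 0.1732] rot [179.54   0.19  88.85] F [ 0.67 -0.2  -1.78] M [-0.03 -0.04  0.03] open 0.0177
```

View pics/s13c.png

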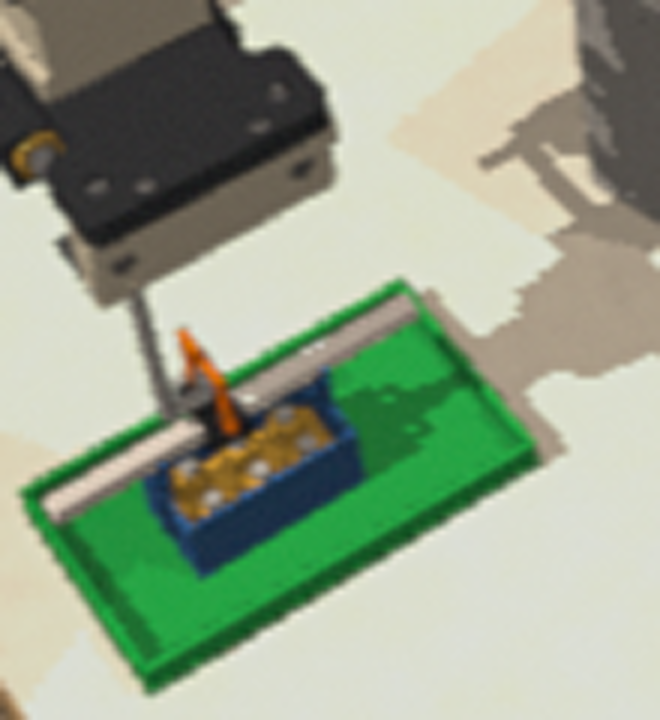

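The basket didn't move and the tip is passing out under the wire. I'll go on out, then up.

```bash
python3 -m pendant '[[[3,0,0],0],[[6,0,0],0],[[10,0,0],0],[[15,0,0],0],[[20,0,0],0],[[22,0,0],0],[[22,0,0],0]]'; python3 w.py; python3 - <<'E'
from h import *
im=snap('side','pics/s14.png'); crop(im,160,260,270,380,'pics/s14c.png',6)
E
```

```text
time: 22.92
tool_pos: [0.5036, 0.3418, 0.173]
tool_rot: [3.134, 0.003, 1.551]
contact_force: [-0.2, 1.1, -1.0]
opening: 0.0177
t 22.92 tcp [0.5036 0.3418 0.173 ] rot [179.54   0.19  88.89] F [-0.24  1.07 -1.01] M [-0.03 -0.07 -0.02] open 0.0177
```

View pics/s14c.png

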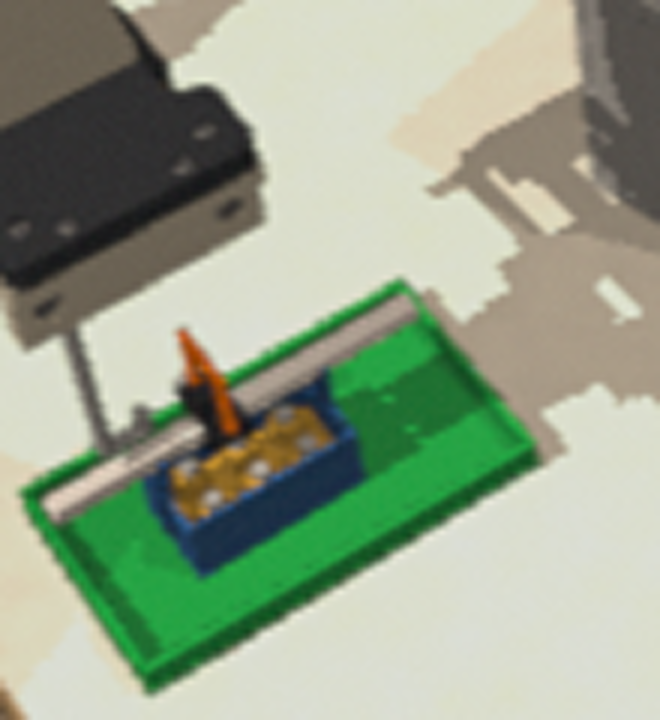

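```bash
python3 -m pendant '[[[0,0,-10],0],[[0,0,-30],0],[[0,0,-60],0],[[0,0,-90],0],[[0,0,-115],0],[[0,0,-115],0]]'; python3 w.py .436,-.1706,.29,-11.1
```

```text
time: 23.47
tool_pos: [0.5045, 0.3426, 0.2952]
tool_rot: [3.124, -0.002, 1.551]
contact_force: [0.3, -0.3, -0.3]
opening: 0.0178
t 23.47 tcp [0.5045 0.3426 0.2952] rot [ 1.7898e+02 -1.0000e-01  8.8870e+01] F [ 0.31 -0.35 -0.28] M [-0.   -0.1  -0.03] open 0.0178
.436,-.1706,.29,-11.1 [-514.5  -58.4    3.2] turn 99.97
```

```bash
python3 -m pendant '[[[-15,-2,0],5],[[-40,-5,0],12],[[-70,-8,0],19],[[-100,-12,0],26],[[-130,-15,0],33],[[-165,-19,0],40],[[-200,-23,0],47],[[-235,-27,0],54],[[-270,-31,0],61],[[-305,-35,0],68]]'; python3 w.py .436,-.1706,.29,-11.1
```

```text
time: 24.3
tool_pos: [0.4626, 0.0368, 0.2941]
tool_rot: [3.137, -0.017, 0.358]
contact_force: [0.4, -1.5, -0.6]
opening: 0.0177
t 24.3 tcp [0.4626 0.0368 0.2941] rot [179.71  -0.99  20.53] F [ 0.42 -1.47 -0.56] M [-0.01 -0.07  0.05] open 0.0177
.436,-.1706,.29,-11.1 [-97.6 184.9   3.3] turn 31.63
```

```bash
python3 -m pendant '[[[-16,30,0],7],[[-32,60,0],14],[[-48,90,0],21],[[-64,120,0],27],[[-80,150,2],31.6],[[-92,172,3],31.6],[[-97.6,184.9,3],31.6],[[-97.6,184.9,3],31.6],[[-97.6,184.9,3],31.6]]'; python3 w.py .436,-.1706,.29,-11.1; python3 - <<'E'
from h import *
im=snap('side','pics/s15.png'); crop(im,290,120,440,270,'pics/s15c.png',5)
O=robot.observe()['tool_pos']-[0,0,.108]; print(((proj('side',[O,O+[0,0,.085]])-[290,120])*5).round())
E
```

```text
time: 25.05
tool_pos: [0.4356, -0.1709, 0.2902]
tool_rot: [-3.136, -0.017, -0.195]
contact_force: [0.7, 0.4, -1.5]
opening: 0.0174
t 25.05 tcp [ 0.4356 -0.1709  0.2902] rot [-179.7    -0.96  -11.19] F [ 0.69  0.35 -1.54] M [ 0.05  0.09 -0.02] open 0.0174
.436,-.1706,.29,-11.1 [ 0.3 -0.4  0.2] turn -0.09
[[551. 388.]
 [574. 224.]]
```

View pics/s15c.png

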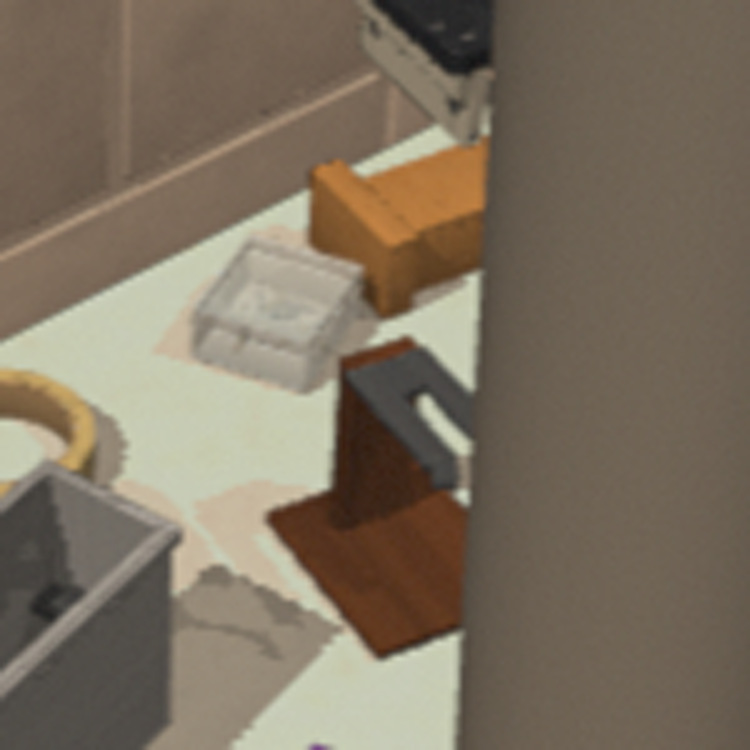

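```bash
python3 - <<'E'
from h import *
t=np.array([.5036,.3418,.173])
for h in (.108,.102,.023): print(((proj('side',[t-[0,0,h]])-[160,260])*6).round(),((proj('side',[t-[0,0,h]+[0,-.014,0]])-[160,260])*6).round())
E
python3 w.py .436,-.1706,.147,-11.1 .4362,-.1698,.1432,-11.1
```

```text
[[106. 454.]] [[145. 431.]]
[[103. 443.]] [[142. 420.]]
[[ 57. 287.]] [[ 98. 264.]]
t 25.1 tcp [ 0.4358 -0.1702  0.2903] rot [-179.7    -0.98  -11.12] F [-0.6  0.4 -1.4] M [ 0.1   0.02 -0.  ] open 0.0176
.436,-.1706,.147,-11.1 [ -2.2   1.1 143.3] turn -0.02
.4362,-.1698,.1432,-11.1 [ -2.2   0.3 147.1] turn -0.02
```

No slip: the rod's projected foot at (106,454) and tip at (145,431) match the picture. Descending in front of the fork.

```bash
python3 -m pendant '[[[-2,0,20],0],[[-2,0,45],0],[[-2,0,70],0],[[-2,0,95],0],[[-2,0,120],0],[[-2,0,138],0],[[-2,0.3,147],0],[[-2.2,0.3,147],0],[[-2.2,0.3,147],0]]'; python3 w.py .4362,-.1698,.1432,-11.1 .5131,-.1849,.1432,-11.1; python3 - <<'E'
from h import *
im=snap('side','pics/s16.png'); crop(im,330,150,450,270,'pics/s16c.png',6)
im=snap('top','pics/t16.png'); crop(im,370,200,480,290,'pics/t16c.png',6)
E
```

```text
time: 25.85
tool_pos: [0.4366, -0.1693, 0.1438]
tool_rot: [-3.136, -0.017, -0.193]
contact_force: [-0.5, 0.5, -1.6]
opening: 0.0178
t 25.85 tcp [ 0.4366 -0.1693  0.1438] rot [-179.69   -0.99  -11.06] F [-0.46  0.45 -1.55] M [-0.05  0.04  0.03] open 0.0178
.4362,-.1698,.1432,-11.1 [-0.3  0.6  0.6] turn 0.04
.5131,-.1849,.1432,-11.1 [78.1  0.6  2. ] turn 0.04
```

View pics/s16c.png

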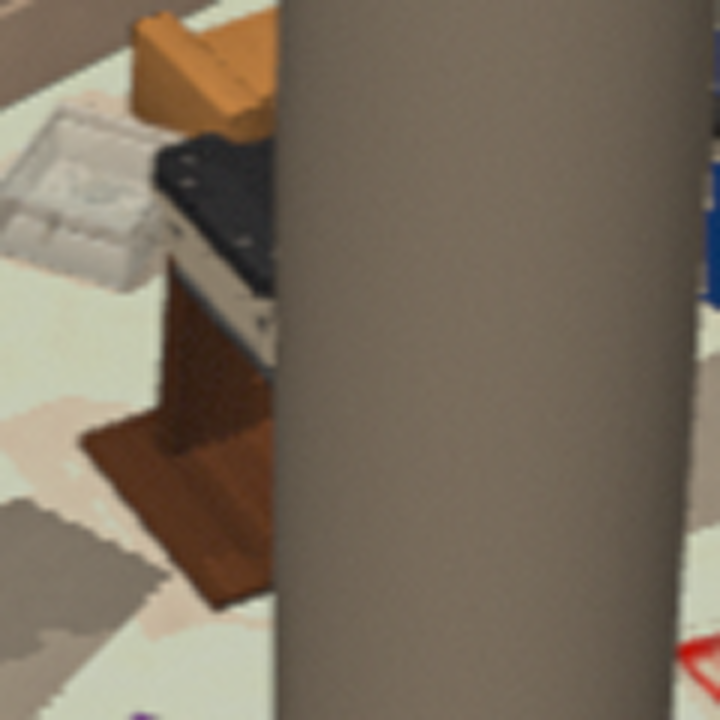

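View pics/t16c.png

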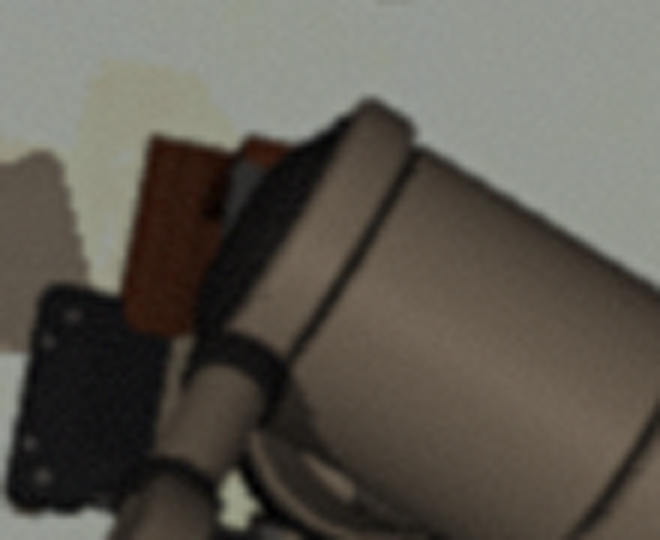

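```bash
python3 -m pendant '[[[8,0.5,0.5],0],[[18,0.6,0.7],0],[[28,0.6,1],0],[[38,0.6,1.2],0],[[46,0.6,1.4],0],[[50,0.6,1.5],0],[[50,0.6,1.5],0]]'; python3 w.py .5131,-.1849,.1402,-11.1
```

```text
time: 26.53
tool_pos: [0.4871, -0.1804, 0.1444]
tool_rot: [-3.137, -0.021, -0.193]
contact_force: [-0.1, 0.5, -0.6]
opening: 0.0174
t 26.53 tcp [ 0.4871 -0.1804  0.1444] rot [-179.76   -1.18  -11.07] F [-0.08  0.52 -0.6 ] M [ 0.03  0.02 -0.03] open 0.0174
.5131,-.1849,.1402,-11.1 [26.3 -0.6  4.8] turn 0.03
```

```bash
python3 -m pendant '[[[6,-0.2,1],0],[[13,-0.4,2],0],[[19,-0.6,3],0],[[23,-0.6,4],0],[[25,-0.6,4.5],0],[[25,-0.6,4.5],0]]'; python3 w.py .5131,-.1849,.1332,-11.1
```

```text
time: 27.03
tool_pos: [0.5121, -0.1847, 0.1401]
tool_rot: [-3.137, -0.02, -0.193]
contact_force: [-0.4, -0.1, -1.6]
opening: 0.0177
t 27.03 tcp [ 0.5121 -0.1847  0.1401] rot [-179.76   -1.16  -11.06] F [-0.35 -0.09 -1.62] M [ 0.05  0.03 -0.  ] open 0.0177
.5131,-.1849,.1332,-11.1 [0.9 0.1 6.9] turn 0.04
```

```bash
python3 -m pendant '[[[0,0,2],0],[[0,0,4],0],[[0,0,5],0],[[0,0,6],0],[[0,0,6],0]]'; python3 w.py;python3 -m pendant '[[[0,0,0.4],0],[[0,0,0.8],0],[[0,0,0.8],0]]'; python3 w.py
```

```text
time: 27.45
tool_pos: [0.512, -0.1846, 0.1339]
tool_rot: [-3.137, -0.02, -0.193]
contact_force: [-1.0, 0.6, -1.2]
opening: 0.0178
t 27.45 tcp [ 0.512  -0.1846  0.1339] rot [-179.75   -1.13  -11.07] F [-1.03  0.58 -1.25] M [ 0.05  0.05 -0.  ] open 0.0178
time: 27.7
tool_pos: [0.512, -0.1846, 0.1333]
tool_rot: [-3.137, -0.02, -0.193]
contact_force: [-0.1, -0.8, 1.1]
opening: 0.0179
t 27.7 tcp [ 0.512  -0.1846  0.1333] rot [-179.75   -1.15  -11.07] F [-0.11 -0.81  1.13] M [ 0.07  0.18 -0.01] open 0.0179
```

Fz changed from -1.2 to +1.1 N, so the flange is sitting on the fork. Releasing.

```bash
python3 -m pendant '[[[0,0,0],0],[[0,0,0],0],[[0,0,0],0],[[0,0,0],0],[[0,0,0],0],[[0,0,0],0],[[0,0,0],0]]' 0.6; python3 -m pendant '[[[0,0,0],0],[[0,0,-6],0],[[0,0,-18],0],[[0,0,-35],0],[[0,0,-60],0],[[0,0,-90],0],[[0,0,-120],0],[[0,0,-120],0]]' 0.6; python3 w.py .4,-.02,.3
```

```text
time: 28.28
tool_pos: [0.512, -0.1846, 0.1333]
tool_rot: [-3.137, -0.02, -0.193]
contact_force: [-0.8, -0.4, -0.1]
opening: 0.0545
time: 28.95
tool_pos: [0.5118, -0.1858, 0.2601]
tool_rot: [-3.141, -0.031, -0.193]
contact_force: [0.0, -0.1, 0.8]
opening: 0.0554
t 28.95 tcp [ 0.5118 -0.1858  0.2601] rot [-179.95   -1.77  -11.06] F [ 0.02 -0.09  0.77] M [ 0.05 -0.03 -0.01] open 0.0554
.4,-.02,.3 [-140.3 -141.3  -44.2] turn
```

```bash
python3 w.py .275,-.251,.27
```

```text
t 28.95 tcp [ 0.5118 -0.1858  0.2601] rot [-179.95   -1.77  -11.06] F [ 0.02 -0.09  0.77] M [ 0.05 -0.03 -0.01] open 0.0554
.275,-.251,.27 [-219.5  109.4  -16.8] turn
```

```bash
python3 -m pendant '[[[-25,12,-8],0],[[-55,27,-12],0],[[-85,42,-14],0],[[-115,57,-16],0],[[-145,72,-17],0],[[-175,87,-17],0],[[-205,102,-17],0],[[-220,109,-17],0],[[-220,109,-17],0]]'; python3 - <<'E'
from h import *
im=snap('side','pics/s17.png'); crop(im,330,160,450,270,'pics/s17c.png',6)
im=snap('top','pics/t17.png')
E
```

```text
time: 29.7
tool_pos: [0.2721, -0.2509, 0.2704]
tool_rot: [-3.141, -0.03, -0.196]
contact_force: [0.4, 1.1, -0.1]
opening: 0.0551
```

View pics/s17.png

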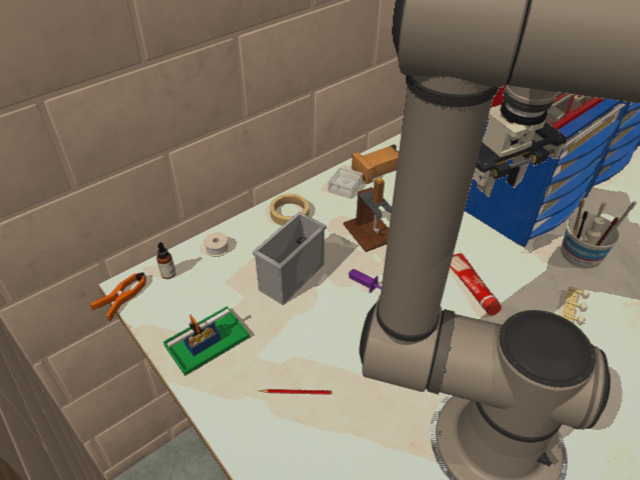

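View pics/t17.png

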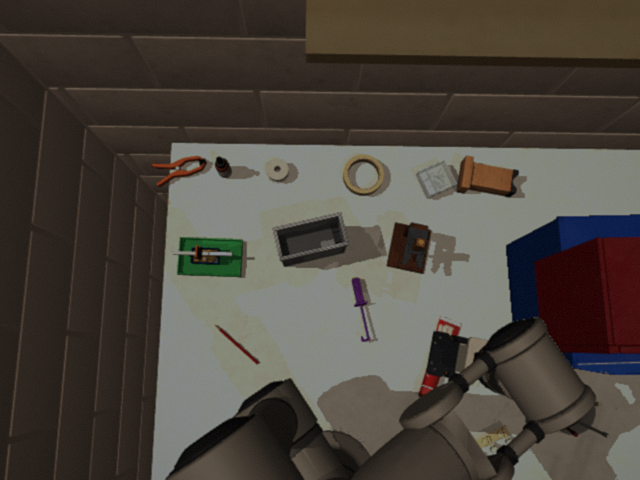

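```bash
python3 - <<'E'
from h import *
a=cv2.imread('pics/top0.png');b=cv2.imread('pics/t17.png')
f=lambda im:np.clip(cv2.resize(im[210:285,375:450],None,fx=5.2,fy=5.2,interpolation=cv2.INTER_CUBIC)*1.5,0,255)
cv2.imwrite('pics/cmp.png',np.hstack([f(a),f(b)]))
a=cv2.imread('pics/side0.png');b=cv2.imread('pics/s17.png')
f=lambda im:cv2.resize(im[170:240,335:400],None,fx=6,fy=6,interpolation=cv2.INTER_CUBIC)
cv2.imwrite('pics/cmps.png',np.hstack([f(a),f(b)]))
a=cv2.imread('pics/t17.png')[230:285,165:265];b=cv2.imread('pics/s17.png')[300:380,155:255]
cv2.imwrite('pics/bask.png',np.hstack([cv2.resize(a,(400,220),interpolation=2),cv2.resize(b,(275,220),interpolation=2)]))
T0=cv2.cvtColor(cv2.imread('pics/top0.png'),6)[150:200,200:470];T1=cv2.cvtColor(cv2.imread('pics/t17.png'),6)[150:200,200:470]; print('bystander diff',cv2.absdiff(T0,T1).max(),cv2.phaseCorrelate(T0.astype(float),T1.astype(float)))
E
```

```text
bystander diff 8 ((-0.031260647240458184, -0.016132211012340747), 0.9690185023369118)[ WARN:0@0.639] global loadsave.cpp:1063 imwrite_ Unsupported depth image for selected encoder is fallbacked to CV_8U.
```

View pics/cmp.png

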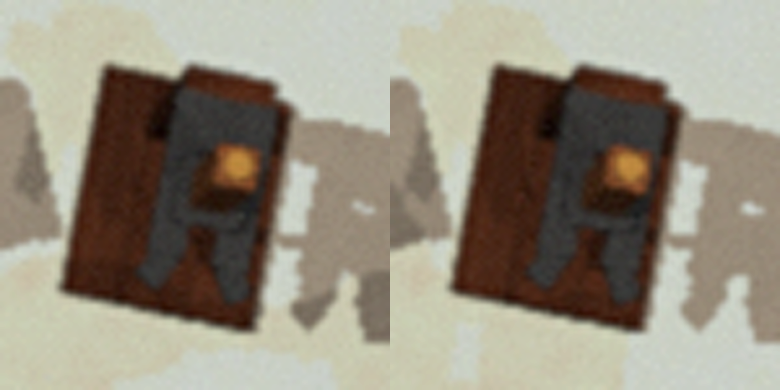

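View pics/cmps.png

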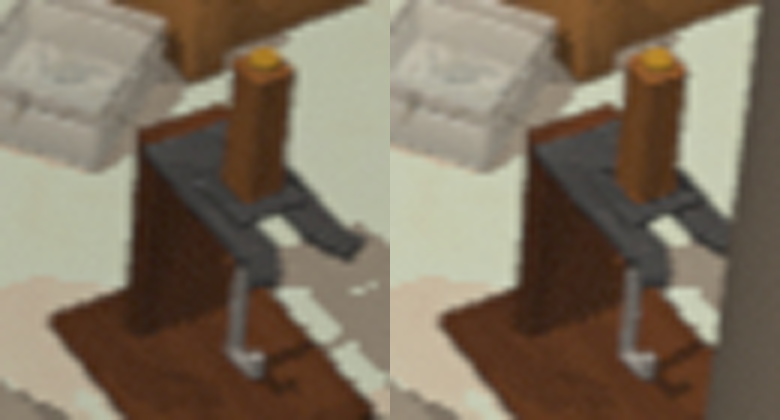

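View pics/bask.png

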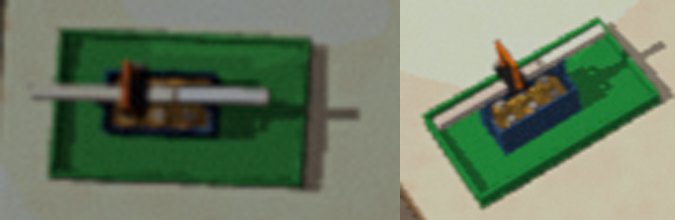

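The rod hangs exactly as at the start, the basket sits flat about 12 mm off the tray's centre in y, and the bystanders haven't moved. Handing in.

```bash
python3 -c "
from cell import robot; print(robot.hand_in()); print(robot.observe()['time'])"
```

```text
the job is handed in; nothing more can be done
None
the job is handed in; nothing more can be done
```

The basket stands in the green drip tray, the hook rod is back in its stand, and the job is handed in. It gave no verdict.

**What I did:** I took the rod from the stand and felt for the stirrup in the tank. The shaft touched the wire about 8 mm off centre toward +y, where the camera had put it. I lifted the basket out and lowered it into the tray, letting the hook give way sideways as it levelled. Then I backed the hook out under the wire and hung the rod back up. The last move ended at 29.7 s of the 72 s allowed.

**Last checks:**
- **Basket:** it looks flat in the tray, about 12 mm off centre in y and a few mm at most in x. I judged flatness by eye and did not measure the tilt.
- **Rod:** it hangs in the fork, looking the same as at the start in both cameras.
- **Bystanders:** none moved; the image shift along their row was under 0.05 px.
- **Forces:** the wrist readings I took stayed near 2 N sideways and 6.4 N from lifted weight. I only had readings at the end of each move, so brief peaks in between were not seen.

**What disagreed:**
- The hook hung pointing along the stand's open side (-x), not about +y as described. I confirmed this in an enlarged view and entered the tank from its +y end instead. I put the rod back the way I found it.
- Putting the rod back in the fork was done blind, because the arm hid it from both cameras. I went by the measured tool pose and the force.
- The tool had picked up about 1° of tilt by then.

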